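Pack the mates in the hinged case, handles along the marks

TASK

Pack every mate cup on the table into the open travel case: stand each one upright on a cork pad of its own, turned so that its handle points straight along that pad's black stripe to the front. Once all are in, swing the lid fully shut, edge to edge with the tray, and only then turn the catch so that its blade points straight at the case over the lid's flange. Leave the other things on the table where they are.

Things in the scene. Friction and masses are not known exactly. Their poses are not given: they have to be found in the camera images.
- mate0: grey ceramic mate with one loop handle, an open cup 58 mm across outside (54 mm at the foot) and 70 mm tall, wall 5 mm, 0.15 to 0.3 kg; stands upright, three or four are present. Origin: centre of the underside; z up its axis; x points to its handle
- mate1: grey ceramic mate with one loop handle, an open cup 58 mm across outside (54 mm at the foot) and 70 mm tall, wall 5 mm, 0.15 to 0.3 kg; stands upright, three or four are present. Origin: centre of the underside; z up its axis; x points to its handle
- mate2: grey ceramic mate with one loop handle, an open cup 58 mm across outside (54 mm at the foot) and 70 mm tall, wall 5 mm, 0.15 to 0.3 kg; stands upright, three or four are present. Origin: centre of the underside; z up its axis; x points to its handle
- mate3: grey ceramic mate with one loop handle, an open cup 58 mm across outside (54 mm at the foot) and 70 mm tall, wall 5 mm, 0.15 to 0.3 kg; stands upright, three or four are present. Origin: centre of the underside; z up its axis; x points to its handle
- mate0_handle (a point): outermost point of the handle of mate0, 51 mm from the cup's axis and 38 mm above its underside (the handle is 8 mm thick, from 16 to 60 mm high)
- mate1_handle (a point): outermost point of the handle of mate1, 51 mm from the cup's axis and 38 mm above its underside (the handle is 8 mm thick, from 16 to 60 mm high)
- mate2_handle (a point): outermost point of the handle of mate2, 51 mm from the cup's axis and 38 mm above its underside (the handle is 8 mm thick, from 16 to 60 mm high)
- mate3_handle (a point): outermost point of the handle of mate3, 51 mm from the cup's axis and 38 mm above its underside (the handle is 8 mm thick, from 16 to 60 mm high)
- case: hinged aluminium travel case, fixed: tray 124 mm (x) by 380 mm (y), rim 20 mm high, walls and floor 5 mm, with a deep lid. Origin: centre of the tray's underside; x to the hinge side (away from the robot), y to its left end, z up. A moulded insert 20 mm high makes four bays, each with a cork pad, and a channel with a black stripe to the front wall (-x). The turn catch is outside the left end
- pad0 (a point): centre of cork pad 0 (64 mm across, flush, in a bay that leaves a mate about 7 mm of play all round; from it the channel, 24 mm wide, runs to the front), on the tray's floor 5 mm above the table, at x = 12 mm, y = -132 mm in the case's frame
- pad1 (a point): centre of cork pad 1 (64 mm across, flush, in a bay that leaves a mate about 7 mm of play all round; from it the channel, 24 mm wide, runs to the front), on the tray's floor 5 mm above the table, at x = 12 mm, y = -44 mm in the case's frame
- pad2 (a point): centre of cork pad 2 (64 mm across, flush, in a bay that leaves a mate about 7 mm of play all round; from it the channel, 24 mm wide, runs to the front), on the tray's floor 5 mm above the table, at x = 12 mm, y = 44 mm in the case's frame
- pad3 (a point): centre of cork pad 3 (64 mm across, flush, in a bay that leaves a mate about 7 mm of play all round; from it the channel, 24 mm wide, runs to the front), on the tray's floor 5 mm above the table, at x = 12 mm, y = 132 mm in the case's frame
- lid (a joint): lid angle in rad: 0 shut with its edges on the tray's rim, grows as it opens to 1.9 at most; starts about 1.7 to 1.85, leaning a little back behind the tray. The hinge is stiff (0.45 N m of friction): the 0.4 kg lid stays where it is left
- lid_hinge (a point): middle of the lid's hinge line, which runs along the case's y at x = 62 mm, 20 mm above the table. The shut lid's top is 90 mm above the table; lid walls 4 mm
- lid_bar (a point): middle of the lid's bar handle, a round bar 10 mm thick along the case's y, 80 mm free between its two arms, standing 30 mm out from the lid's front wall. It lies 154 mm from the hinge line towards the front and 50 mm above it when shut (70 mm above the table), and turns with the lid (on top, about 160 mm high, when open). It may turn between the fingers
- catch (a joint): catch angle in rad: 0 when its blade points straight at the case over the lid's small end flange (locked); grows as the catch is turned clockwise seen from above; range -0.5 to 1.9, starts at 1.0 to 1.5. It stays where it is left (0.06 N m of friction)
- catch_grip (a point): grip point of the catch, on its vertical axis, 56 mm above the table, at x = 0, y = 240 mm in the case's frame. The grip is an upright bar 12 mm thick, 46 mm long (along the blade), its top 68 mm and its foot 32 mm above the table; the blade, 45 mm long from the axis and 5 mm thick, runs along the bar at its foot
- dispenser: steel push dispenser for sweetener tablets, 48 mm across, 97 mm tall, origin under its middle; not part of the job
- bombilla: steel drinking straw with a flat spoon end, lying, 185 mm long, about 9 mm high, origin about its middle; not part of the job
- coaster: round beech coaster, 100 mm across, 10 mm thick, origin under its middle; not part of the job
- steelcup: steel cup with clipped lid and a side handle, 74 mm across, 103 mm tall, origin under its middle; not part of the job
- jar: glass jar with wooden cap, 80 mm across, 110 mm tall, origin under its middle; not part of the job
Things that resemble listed ones, but are neither listed nor needed, are in the scene too. What is shaped like the mate0 but green is not meant. What is shaped like the mate3 but green is not meant.

How it is judged:
By the outcome, as a careful person would: the job done as asked, in the order asked, and still so for the second after the job is handed in, with the robot touching nothing.
Of mate0, mate1, mate2, mate3 only 3 to 4 are there at a start; the rules pass over those that are not, and their reading is None.
At some moment in a run one of mate0, mate1, mate2, mate3 may be knocked a few centimetres aside while the robot is not near it.
Once in a run the grip may slacken for a moment while it holds something.
It also fails if it takes over 210 s, if anything falls off the work surface, if the arm or the gripper's body presses on something with over 40 N, if the wrist force passes 120 N, or if a joint passes its speed limit or range.

ROBOT

A 7-joint arm with a two-finger parallel gripper is mounted at the origin on the work surface. World frame = base frame: x ahead of the robot, y to its left, z up, the work surface at z = 0. Lengths are in m, angles in rad, forces in N, time in s.
With the tool pointing down it reaches from about 0.35 to 0.9 m from the base axis. Payload 8.1 kg.
Tool frame: the origin (TCP) lies at the very end of the fingers, on their centre line; the grasp point (between the pads) lies 19 mm behind it; z points along the fingers, y is the line along which they close (so a half turn about z gives the same grasp; the last joint's range is limited). The gripper opens to 92 mm and grips with 3 to 60 N. Pads are 19 mm wide; open, the fingers measure 130 mm over their backs; the gripper's body (75 mm by 190 mm) begins 47 mm behind the grasp point.
Start: joints at [1.078, 0.434, 0.025, 1.573, -0.012, 1.134, -0.075], TCP at [0.237, -0.578, 0.227] pointing down, gripper open.
Joint ranges: [-2.62, 2.62], [-0.44, 2.09], [-1.27, 1.32], [0.08, 2.57], [-1.32, 4.46], [0.12, 2], [-2.74, 2.74]. Speed limits (rad/s): [2.22, 2.22, 3.01, 3.01, 3.14, 3.14, 3.14].

INTERFACE

Orientations are given as a rotation vector (axis times angle).
In Python, from cell import observe, get_image, sign_off, find_in, trace, place_of gives the robot as it stands. The module is installed in compiled form; this text tells all that it offers.
- The arm moves only by the shell command python3 -m handwheel 'ROWS' [OPENING] [FORCE]. ROWS is JSON, a list of rows, each a list of 6 numbers: the shift along the tool's x, y, z each as a share of 0.02 m, from -1 to 1, then the turn, a rotation vector about the tool's x, y, z each as a share of 4 degrees, from -1 to 1. A call has 1 to 8 rows; each row shifts and turns the commanded pose from where the row before left it, along the tool's axes as they then stand; what a row does not reach is not made up. A row lasts 1/12 s, in which the tool goes at most 41.7 mm and 7.16 degrees, less where a joint would pass 70% of its speed; a pose out of reach is approached as far as the arm can. A call with a number of a shift or a turn outside -1 to 1 is refused whole. A call with a gripper value outside its range is refused whole. OPENING is the opening, from 0 (shut) to 1 (fully open), set as the call begins (- or left out, the last holds). The fingers move at their own pace and stop on an object; FORCE is the grip in N (left out, the last holds). Time passes only in rows, so rows that do not move let the fingers close. It gives the time, the measured TCP pose, the force, the opening and the grip force at its end, in the units of the state.
- observe(): the state, without advancing time (a new reading comes with each control period).
- get_image(name): name is "scene" or "top" or "wrist"; returns a dict with "image" (480x640x3 uint8, red, green, blue), "fx", "fy", "cx", "cy" (pixels), "position" and "orientation" of the camera in the world. Camera axes: x right, y down, z forward; pixel columns grow to the right and rows downward; lengths in m; the calibration is good to about 2 mm. The wrist camera is an equidistant fisheye: a pixel r from the principal point sees the ray r / f radians off the axis. A picture is of the moment at which its call begins. There is no depth.
- sign_off(): hands the job in; it is judged then, once.
Trained networks look in the newest picture that a camera, given by its name, has taken for a name from the list of things; names that differ only in an ending like _2 or _b are one class to them, and where a whole thing is asked for, a point or a joint stands for the part that bears it (a point fixed in the world has none). Each returns a list of dicts, best first, with "score" (0 to 1); they miss things now and then, are a little off and sometimes report something else, mostly with a low value. They report only what shows in the picture. A call takes as long as a camera call. They do not tell look-alikes from the thing itself.
- find_in(label, camera): "rect" ([centre column, centre row, width, height] as shares, 0 to 1, of the picture: columns of its width, rows of its height, round what is visible of it).
- trace(label, camera): "region" (480x640 bool, what is visible of it) and "rect" ([centre column, centre row, width, height] as shares, 0 to 1, of the picture: columns of its width, rows of its height, round what is visible of it).
- place_of(label, camera): "point" ([column, row] as shares, 0 to 1, of the picture: columns of its width, rows of its height: a listed point, or the origin of a listed thing).
The state is a dict: "clock": time; "joints": joint angles; "dq": joint speeds; "joint_efforts": joint torques, N m; "position": TCP position; "ee_rot": TCP orientation; "force": force on the tool from outside, world axes, zero at the start; "ft_torque": the same for the moment, N m; "width": opening from 0.0 (shut) to 1.0 (fully open); "gripper_force": force on a finger pad.
Only numpy, scipy, OpenCV 4.12 (cv2) and the standard library are available. Lean on these libraries where they do the work, as an engineer would, in place of code of your own. Each camera call takes 0.05 s, during which the arm holds its last target. There are 200 camera calls.

## Working session

There is one attempt and no reset: what is moved stays moved. The work goes in short steps, Python scripts to look and compute and a shell command to move; the robot and the scene stay as the last step left them, time stands still between calls to the robot, and variables do not carry over. Pictures are saved under pics/ and viewed, at most 14 in all, crops included, and the job is handed in when it is done.

```bash
mkdir -p pics
cat > h.py <<'E'
import numpy as np, cv2
from scipy.spatial.transform import Rotation as R
from cell import observe, get_image, sign_off, find_in, trace, place_of
def rot(o):
    o=np.array(o,float)
    return o if o.shape==(3,3) else (R.from_rotvec(o).as_matrix() if o.size==3 else R.from_quat(o).as_matrix())
def ray(im,u,v,fish=False):
    x=(u-im['cx'])/im['fx'];y=(v-im['cy'])/im['fy']
    if fish:
        r=np.hypot(x,y); d=np.array([x/r*np.sin(r),y/r*np.sin(r),np.cos(r)]) if r>1e-9 else np.array([0,0,1.])
    else: d=np.array([x,y,1.])
    return np.array(im['position'],float),rot(im['orientation'])@(d/np.linalg.norm(d))
def atz(im,u,v,z,fish=False):
    p,d=ray(im,u,v,fish); return p+d*(z-p[2])/d[2]
def proj(im,P,fish=False):
    c=rot(im['orientation']).T@(np.array(P)-np.array(im['position']))
    if fish:
        r=np.hypot(c[0],c[1]);t=np.arctan2(r,c[2]);return im['cx']+im['fx']*t*c[0]/r,im['cy']+im['fy']*t*c[1]/r
    return im['cx']+im['fx']*c[0]/c[2],im['cy']+im['fy']*c[1]/c[2]
def tri(rays):
    A=np.zeros((3,3));b=np.zeros(3)
    for p,d in rays:
        M=np.eye(3)-np.outer(d,d);A+=M;b+=M@p
    x=np.linalg.solve(A,b);return x,[np.linalg.norm((np.eye(3)-np.outer(d,d))@(x-p)) for p,d in rays]
def save(im,n): cv2.imwrite('pics/'+n+'.png',im['image'][:,:,::-1])
E
python3 - <<'E'
from h import *
s=observe();print({k:np.round(v,3) for k,v in s.items()})
for c in ['scene','top','wrist']:
    im=get_image(c);save(im,c+'0');print(c,im['fx'],im['cx'],im['cy'],np.round(im['position'],3),np.round(im['orientation'],3))
    if c=='wrist': continue
    for l in ['mate0','mate0_handle','pad0','pad1','pad2','pad3','lid_bar','lid_hinge','catch_grip','case','dispenser','jar','steelcup','coaster','bombilla']:
        for d in place_of(l,c)[:6 if 'mate' in l else 2]:
            u,v=d['point'][0]*640,d['point'][1]*480
            print(' ',l,round(d['score'],2),round(u),round(v),np.round(atz(im,u,v,{'mate0':0,'mate0_handle':.038,'pad0':.005,'pad1':.005,'pad2':.005,'pad3':.005,'lid_bar':.16,'lid_hinge':.02,'catch_grip':.056}.get(l,0)),3))
E
```

```text
{'clock': np.float64(0.0), 'joints': array([ 1.078,  0.435,  0.025,  1.574, -0.012,  1.134, -0.075]), 'dq': array([0.   , 0.001, 0.   , 0.   , 0.   , 0.   , 0.   ]), 'joint_efforts': array([-1.0000e-03, -6.6785e+01,  9.8500e-01, -3.1446e+01, -6.1000e-02,
        4.3000e-02,  0.0000e+00]), 'position': array([ 0.237, -0.578,  0.226]), 'ee_rot': array([-3.081e+00, -6.080e-01,  1.000e-03]), 'force': array([-0.442,  0.34 ,  0.116]), 'ft_torque': array([ 0.004,  0.046, -0.012]), 'gripper_force': np.float64(0.0), 'width': np.float64(0.998)}
scene 462.57333323165994 314.47610150901767 242.4653464544842 [ 1.098 -0.681  1.087] [-2.32  -0.851  0.323]
  mate0 0.92 219 418 [ 0.673 -0.543  0.   ]
  mate0 0.89 191 286 [ 0.333 -0.343  0.   ]
  mate0 0.82 219 308 [ 0.45  -0.341  0.   ]
  mate0 0.77 216 254 [ 0.3   -0.219  0.   ]
  mate0 0.75 282 312 [ 0.592 -0.24   0.   ]
  mate0 0.74 250 275 [ 0.434 -0.207  0.   ]
  mate0_handle 0.7 172 276 [ 0.292 -0.369  0.038]
  mate0_handle 0.58 233 389 [ 0.662 -0.482  0.038]
  mate0_handle 0.56 223 336 [ 0.542 -0.402  0.038]
  pad0 0.97 327 256 [ 0.562 -0.012  
[... 1655 characters left out ...]
7 0.148 0.005]
  lid_bar 0.95 255 183 [0.659 0.149 0.16 ]
  lid_bar 0.42 229 255 [0.478 0.206 0.16 ]
  lid_hinge 0.6 268 227 [0.571 0.133 0.02 ]
  catch_grip 0.77 187 269 [0.451 0.342 0.056]
  catch_grip 0.27 274 249 [0.507 0.111 0.056]
  case 0.93 277 247 [0.518 0.111 0.   ]
  dispenser 0.56 367 169 [ 0.746 -0.14   0.   ]
  jar 0.94 527 297 [ 0.388 -0.582  0.   ]
  jar 0.44 393 279 [ 0.433 -0.214  0.   ]
  steelcup 0.87 138 313 [0.331 0.488 0.   ]
  steelcup 0.59 409 268 [ 0.464 -0.259  0.   ]
  coaster 0.59 512 246 [ 0.528 -0.547  0.   ]
  bombilla 0.82 436 185 [ 0.701 -0.338  0.   ]
wrist 371.64829954431775 314.7496787334001 238.50396797934062 [ 0.312 -0.548  0.384] [ 2.397 -1.607 -0.237]
```

View pics/top0.png

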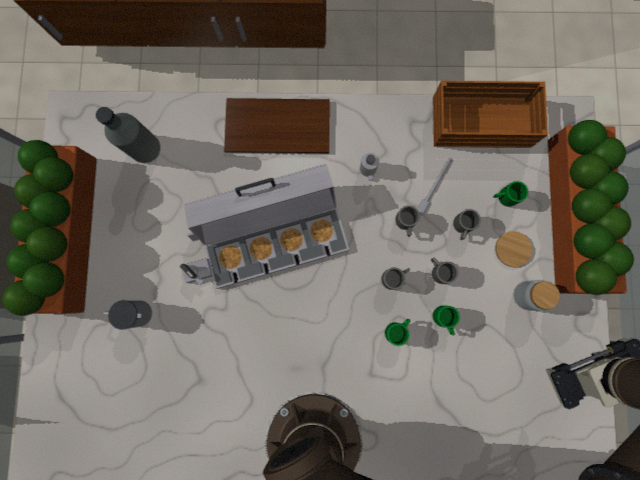

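View pics/scene0.png

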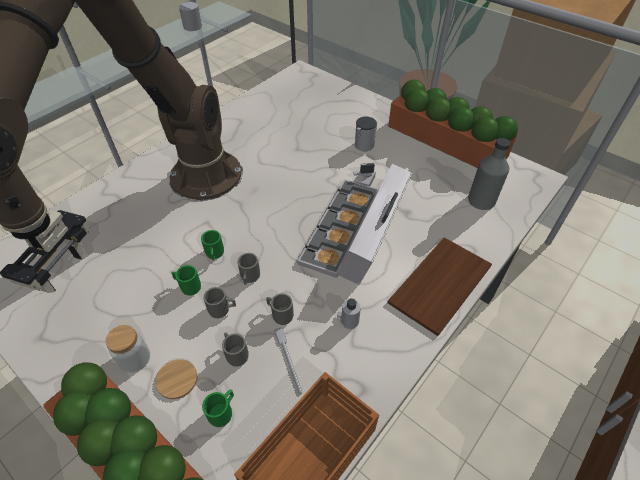

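The top view shows four grey mates at (407,217), (466,221), (394,278) and (445,271). Three green look-alikes are at (513,193), (397,333) and (446,317). The open case has its pads at (230,257), (262,248), (292,239) and (322,230), with the catch at (187,269). Next I fit the poses.

```bash
cat >> h.py <<'E'
from scipy.optimize import minimize
a_=np.linspace(0,2*np.pi,40,endpoint=False)
C_=np.c_[np.cos(a_),np.sin(a_)]
BODY=np.r_[np.c_[.027*C_,0*a_],np.c_[.029*C_,0*a_+.07]]
HAN=np.array([[x,y,z] for x,z in [(.02,.016),(.042,.016),(.051,.026),(.051,.05),(.042,.06),(.02,.06)] for y in(-.004,.004)])
def model(im,q,fish=False,S=4):
    x,y,z,w=q;Rz=R.from_euler('z',w).as_matrix();m=np.zeros((480,640),np.uint8)
    for P in (BODY,HAN):
        uv=np.array([proj(im,Rz@p+[x,y,z],fish) for p in P])
        cv2.fillConvexPoly(m,np.round(cv2.convexHull(uv.astype(np.float32))[:,0]*16).astype(np.int32),1,shift=4)
    return m>0
def matemask(im):
    a=im['image'].astype(int);return a
def fitmate(views,x,y,z=0.,ws=None,fz=False):
    """views: list of (im,mask,fish)"""
    def cost(q):
        c=0
        for im,m,f in views:
            k=model(im,q,f);c+=1-(k&m).sum()/max(1,(k|m).sum())
        return c/len(views)
    full=(lambda q:[q[0],q[1],q[3],q[2]]) if fz else (lambda q:[q[0],q[1],z,q[2]])
    best=None
    for w in (ws if ws is not None else np.arange(0,6.28,.5)):
        c=cost([x,y,z,w])
        if best is None or c<best[0]:best=(c,w)
    q0=[x,y,best[1]]+([z] if fz else [])
    S=[np.array(q0)]+[np.array(q0)+d for d in np.diag([.008,.008,.4,.01][:len(q0)])]
    r=minimize(lambda q:cost(full(q)),q0,method='Nelder-Mead',options=dict(initial_simplex=S,xatol=2e-4,fatol=1e-4,maxiter=150))
    return full(r.x),r.fun
def grey(im,m):
    p=im['image'][m].astype(float).mean(0);return p[1]<1.25*max(p[0],p[2])
def tip():
    s=observe();M=rot(s['ee_rot']);return np.array(s['position']),M,np.arctan2(M[1,0],M[0,0])
def plan(x,y,z,yaw,half=True):
    "yaw = world angle of tool x wanted"
    p,M,w=tip();d=(yaw-w+np.pi)%(2*np.pi)-np.pi
    if half: d=(d+np.pi/2)%np.pi-np.pi/2
    w2=w+d;tx=np.array([np.cos(w2),np.sin(w2)]);ty=np.array([np.sin(w2),-np.cos(w2)])
    e=np.array([x,y])-p[:2]
    s=observe()
    print('TCP',np.round(p,4),'yaw',round(np.degrees(w),1),'tilt',np.round(np.degrees(np.arccos(-M[2,2])),1),'q7',round(s['joints'][6],2))
    print('turn z units(4deg): %.2f'%(-np.degrees(d)/4),' then shift units x %.2f y %.2f z %.2f'%(e@tx/.02,e@ty/.02,(p[2]-z)/.02))
    c,s_=np.cos(w),np.sin(w);print('   (no turn first: x %.2f y %.2f)'%(e@[c,s_]/.02,e@[s_,-c]/.02))
E
cat > see.py <<'E'
from h import *
def mates(fz=False):
    T=get_image('top');t=trace('mate0','top');S=get_image('scene');s=trace('mate0','scene')
    out=[]
    tt=[d for d in t if d['score']>.3 and d['region'].sum()>50 and grey(T,d['region'])]
    ss=[d for d in s if d['score']>.3 and d['region'].sum()>50 and grey(S,d['region'])]
    for d in tt:
        v,u=np.argwhere(d['region']).mean(0);g=atz(T,u,v,.035)
        if any(np.hypot(*(g[:2]-np.array(o[0][:2])))<.03 for o in out):continue
        V=[(T,d['region'],False)]
        pu,pv=proj(S,g)
        for e in ss:
            b,a=np.argwhere(e['region']).mean(0)
            if np.hypot(a-pu,b-pv)<14:V.append((S,e['region'],False));break
        q,c=fitmate(V,g[0],g[1],fz=fz);out.append((q,c,len(V)))
        print(np.round(q[:3],4),'handle deg',round(np.degrees(q[3])%360,1),'cost',round(c,3),'views',len(V),'score',round(d['score'],2),int(d['region'].sum()))
    return out
if __name__=='__main__': mates(True)
E
python3 - <<'E'
from h import *
import see; see.mates(True)
ims={c:get_image(c) for c in('top','scene')}
D={}
for c in ims:
    pl=[]
    for l in('pad0','pad1','pad2','pad3'):
        get_image(c)
        for d in place_of(l,c):
            p=np.array(d['point'])*[640,480]
            if d['score']>.15 and all(np.hypot(*(p-o))>8 for o in pl): pl.append(p)
    # order by y in world ascending -> pad0..3
    D[c]=pl; print(c,[(np.round(p),np.round(atz(ims[c],*p,.005)[:2],3)) for p in pl])
    a=ims[c]['image'].astype(int);m=((a[:,:,0]>a[:,:,2]+60)&(a[:,:,0]>130)).astype(np.uint8)
    n,_,st,ce=cv2.connectedComponentsWithStats(m)
    for i in range(1,n):
        if 60<st[i,4]<1500:
            print('  cork blob',st[i,4],np.round(ce[i]),np.round(atz(ims[c],*ce[i],.005)[:2],3))
print(np.round(np.degrees(tip()[2]),1))
E
```

```text
[ 0.4317 -0.2067  0.001 ] handle deg 299.1 cost 0.094 views 1 score 0.74 447
[ 0.4506 -0.3463 -0.0023] handle deg 36.2 cost 0.111 views 2 score 0.61 529
[ 0.598  -0.2469 -0.0024] handle deg 187.3 cost 0.106 views 2 score 0.55 483
top [(array([263., 248.]), array([0.513, 0.149])), (array([229., 254.]), array([0.496, 0.242])), (array([294., 241.]), array([0.536, 0.063])), (array([323., 230.]), array([ 0.567, -0.017]))]
  cork blob 114 [325. 234.] [ 0.557 -0.024]
  cork blob 922 [514. 248.] [ 0.522 -0.549]
  cork blob 116 [232. 253.] [0.498 0.234]
  cork blob 551 [545. 295.] [ 0.395 -0.63 ]
scene [(array([338., 235.]), array([0.536, 0.071])), (array([356., 202.]), array([0.493, 0.222])), (array([328., 257.]), array([ 0.568, -0.015])), (array([349., 218.]), array([0.519, 0.151]))]
  cork blob 1188 [590.   7.] [0.563 2.16 ]
  cork blob 132 [358. 199.] [0.489 0.238]
  cork blob 105 [346. 216.] [0.506 0.151]
  cork blob 104 [335. 235.] [0.531 0.066]
  cork blob 121 [324. 256.] [ 0.556 -0.02 ]
  cork blob 562 [120. 337.] [ 0.321 -0.571]
  cork blob 1183 [176. 378.] [ 0.522 -0.548]
  cork blob 608 [314. 426.] [ 0.856 -0.416]
  cork blob 64 [110. 384.] [ 0.41  -0.661]
  cork blob 78 [134. 411.] [ 0.511 -0.662]
  cork blob 103 [161. 440.] [ 0.613 -0.663]
  cork blob 240 [275. 453.] [ 0.829 -0.516]
  cork blob 453 [287. 460.] [ 0.857 -0.509]
  cork blob 134 [296. 464.] [ 0.879 -0.502]
  cork blob 88 [305. 467.] [ 0.898 -0.495]
  cork blob 124 [190. 472.] [ 0.714 -0.664]
22.3
```

```bash
python3 -m handwheel '[[0.95,-0.55,-0.3,0,0,0],[0.95,-0.55,-0.3,0,0,0],[0.95,-0.55,-0.3,0,0,0],[0.95,-0.55,-0.3,0,0,0],[0.95,-0.55,-0.3,0,0,0],[0.95,-0.55,-0.3,0,0,0],[0.95,-0.55,-0.3,0,0,0],[0.95,-0.55,-0.3,0,0,0]]'; python3 -m handwheel '[[0.95,-0.55,0,0,0,0],[0.95,-0.55,0,0,0,0],[0.95,-0.55,0,0,0,0],[0.95,-0.55,0,0,0,0],[0.95,-0.55,0,0,0,0],[0.95,-0.55,0,0,0,0],[0.95,-0.55,0,0,0,0],[0,0,0,0,0,0]]'
cat > wsee.py <<'E'
from h import *
def wmates(near=None,n='w',minsc=.25):
    W=get_image('wrist');t=trace('mate0','wrist');out=[]
    for d in t:
        m=d['region']
        if d['score']<minsc or m.sum()<150 or not grey(W,m):continue
        v,u=np.argwhere(m).mean(0);g=atz(W,u,v,.035,True)
        if near is not None and np.hypot(*(g[:2]-near))>.07:continue
        if any(np.hypot(*(g[:2]-np.array(o[0][:2])))<.03 for o in out):continue
        q,c=fitmate([(W,m,True)],g[0],g[1]);out.append((q,c))
        print('wrist',np.round(q[:3],4),'handle deg',round(np.degrees(q[3])%360,1),'cost',round(c,3),'score',round(d['score'],2),int(m.sum()))
    return W,out
E
python3 - <<'E'
from wsee import *
W,o=wmates();save(W,'w1')
import see;see.mates()
plan(.432,-.207,.16,np.radians(119))
E
```

```text
clock: 3.42
position: [0.3452, -0.4381, 0.2751]
ee_rot: [3.082, 0.608, 0.0]
force: [-0.4, -0.5, 0.5]
width: 0.998
gripper_force: 0.0
clock: 4.08
position: [0.4416, -0.3128, 0.2749]
ee_rot: [-3.079, -0.617, -0.003]
force: [0.4, 0.6, -0.9]
width: 1.0
gripper_force: 0.0
wrist [ 0.4354 -0.2072  0.    ] handle deg 301.3 cost 0.048 score 0.95 3049
wrist [ 0.5932 -0.4066  0.    ] handle deg 167.9 cost 0.047 score 0.82 3272
wrist [ 0.4523 -0.3446  0.    ] handle deg 39.8 cost 0.047 score 0.7 2934
wrist [ 0.5996 -0.2464  0.    ] handle deg 24.4 cost 0.106 score 0.56 3106
[ 0.5983 -0.2468  0.    ] handle deg 185.8 cost 0.098 views 2 score 0.71 507
[ 0.5916 -0.4092  0.    ] handle deg 166.6 cost 0.121 views 2 score 0.68 535
[ 0.4323 -0.2071  0.    ] handle deg 301.8 cost 0.097 views 2 score 0.58 437
TCP [ 0.4377 -0.3183  0.2747] yaw 22.2 tilt 0.0 q7 -0.69
turn z units(4deg): 20.81  then shift units x -5.00 y -2.45 z 5.74
   (no turn first: x 1.84 y -5.26)
```

View pics/w1.png

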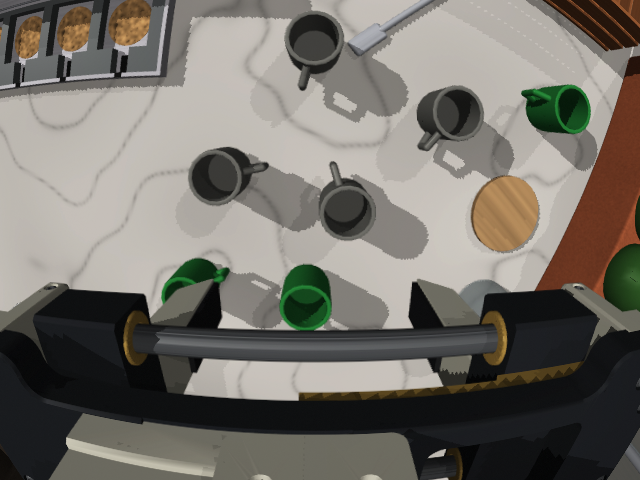

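The wrist view shows the grey mates at (314,42), (449,113), (222,175) and (347,208). The near corner of the case is at the upper left. I start with the mate at (222,175).

```bash
cat >> wsee.py <<'E'
def look(n=None,near=None):
    W,o=wmates(near)
    if n: save(W,n)
    return o
E
python3 -m handwheel '[[0.32,-0.87,0,0,0,0],[0.32,-0.87,0,0,0,0],[0.32,-0.87,0,0,0,0],[0.32,-0.87,0,0,0,0],[0.32,-0.87,0,0,0,0],[0.32,-0.87,0,0,0,0],[0,0,0.3,0,0,-1],[0,0,0.3,0,0,-1]]' >/dev/null
python3 -m handwheel '[[0,0,0.3,0,0,-1],[0,0,0.3,0,0,-1],[0,0,0.3,0,0,-1],[0,0,0.3,0,0,-1],[0,0,0.3,0,0,-1],[0,0,0.3,0,0,-1],[0,0,0.3,0,0,-1],[0,0,0.3,0,0,-1]]' >/dev/null
python3 -m handwheel '[[0,0,0.3,0,0,-1],[0,0,0.3,0,0,-1],[0,0,0.3,0,0,-1],[0,0,0.3,0,0,-1],[0,0,0.3,0,0,-1],[0,0,0.3,0,0,-1],[0,0,0.3,0,0,-1],[0,0,0.3,0,0,-1]]' >/dev/null
python3 -m handwheel '[[0,0,0.3,0,0,-1],[0,0,0.3,0,0,-1],[0,0,0.3,0,0,-1],[0,0,0.3,0,0,-1],[0,0,0.3,0,0,-1],[0,0,0.3,0,0,-1],[0,0,0,0,0,-0.7],[0,0,0,0,0,0]]'
python3 - <<'E'
from wsee import *
o=look('w2',np.array([.434,-.207]))
for q,c in o: plan(q[0],q[1],.03,q[3]+np.pi,False)
E
```

```text
clock: 7.05
position: [0.4337, -0.2069, 0.1304]
ee_rot: [-1.543, -2.736, 0.0]
force: [0.1, 0.2, -0.1]
width: 1.002
gripper_force: 0.0
wrist [ 0.4339 -0.2059  0.    ] handle deg 119.2 cost 0.11 score 0.62 7321
TCP [ 0.4341 -0.2068  0.1308] yaw 121.0 tilt 0.0 q7 0.66
turn z units(4deg): -44.55  then shift units x -0.04 y -0.01 z 5.04
   (no turn first: x 0.04 y 0.01)
```

```bash
python3 -m handwheel '[[0,0,1,0,0,0],[0,0,1,0,0,0],[0,0,1,0,0,0],[0,0,1,0,0,0],[0,0,1,0,0,0],[0,0,0,0,0,0]]' 
python3 -m handwheel '[[0,0,0,0,0,0],[0,0,0,0,0,0],[0,0,0,0,0,0],[0,0,0,0,0,0],[0,0,0,0,0,0],[0,0,0,0,0,0],[0,0,0,0,0,0],[0,0,0,0,0,0]]' 0 30
python3 -m handwheel '[[0,0,-1,0,0,0],[0,0,-1,0,0,0],[0,0,-1,0,0,0],[0,0,-1,0,0,0],[0,0,-1,0,0,0],[0,0,-1,0,0,0],[0,0,-1,0,0,0],[0,0,-1,0,0,0]]'
python3 - <<'E'
from h import *
plan(.48,.06,.21,np.radians(15.8),False)
E
```

```text
clock: 7.65
position: [0.4324, -0.2058, 0.0282]
ee_rot: [-1.545, -2.731, 0.001]
force: [-0.5, -0.3, -0.5]
width: 1.001
gripper_force: 0.0
clock: 8.32
position: [0.4345, -0.2065, 0.0314]
ee_rot: [1.544, 2.735, -0.001]
force: [-1.5, -0.4, 7.7]
width: 0.634
gripper_force: 30.0
clock: 8.98
position: [0.4338, -0.2058, 0.1916]
ee_rot: [-1.544, -2.736, 0.0]
force: [-0.2, 0.1, -2.2]
width: 0.635
gripper_force: 30.0
TCP [ 0.4338 -0.2058  0.1916] yaw 121.1 tilt 0.0 q7 0.71
turn z units(4deg): 26.33  then shift units x 5.84 y -12.16 z -0.92
   (no turn first: x 10.18 y 8.85)
```

```bash
python3 -m handwheel '[[0,0,-0.1,0,0,1],[0,0,-0.1,0,0,1],[0,0,-0.1,0,0,1],[0,0,-0.1,0,0,1],[0,0,-0.1,0,0,1],[0,0,-0.1,0,0,1],[0,0,-0.1,0,0,1],[0,0,-0.1,0,0,1]]' >/dev/null
python3 -m handwheel '[[0,0,0,0,0,1],[0,0,0,0,0,1],[0,0,0,0,0,1],[0,0,0,0,0,1],[0,0,0,0,0,1],[0,0,0,0,0,1],[0,0,0,0,0,1],[0,0,0,0,0,1]]' >/dev/null
python3 -m handwheel '[[0,0,0,0,0,1],[0,0,0,0,0,1],[0,0,0,0,0,1],[0,0,0,0,0,1],[0,0,0,0,0,1],[0,0,0,0,0,1],[0,0,0,0,0,1],[0,0,0,0,0,1]]' >/dev/null
python3 -m handwheel '[[0,0,0,0,0,1],[0,0,0,0,0,1],[0,0,0,0,0,0.3],[0.22,-0.96,0,0,0,0],[0.22,-0.96,0,0,0,0],[0.22,-0.96,0,0,0,0],[0.22,-0.96,0,0,0,0],[0.22,-0.96,0,0,0,0]]' >/dev/null
python3 -m handwheel '[[0.22,-0.96,0,0,0,0],[0.22,-0.96,0,0,0,0],[0.22,-0.96,0,0,0,0],[0.22,-0.96,0,0,0,0],[0.22,-0.96,0,0,0,0],[0.22,-0.96,0,0,0,0],[0.22,-0.96,0,0,0,0],[0.22,-0.96,0,0,0,0]]'
python3 - <<'E'
from h import *
W=get_image('wrist');save(W,'w3')
for l in ('pad0','catch_grip','lid_hinge','lid_bar','mate0_handle'):
    for d in place_of(l,'wrist'):
        if d['score']<.2: continue
        u,v=np.array(d['point'])*[640,480]
        print(l,round(d['score'],2),round(u),round(v),np.round(atz(W,u,v,{'pad0':.005,'catch_grip':.056,'lid_hinge':.02,'lid_bar':.17}.get(l,.2),True),4))
plan(.48,.06,.21,np.radians(15.8),False)
E
```

```text
clock: 12.32
position: [0.4203, 0.0506, 0.2067]
ee_rot: [3.111, 0.438, -0.0]
force: [0.6, -0.3, -2.0]
width: 0.633
gripper_force: 30.0
pad0 0.96 155 96 [0.4929 0.2375 0.005 ]
pad0 0.9 237 90 [0.5149 0.155  0.005 ]
pad0 0.8 326 84 [0.5429 0.0741 0.005 ]
pad0 0.55 417 89 [ 0.5663 -0.0114  0.005 ]
catch_grip 0.97 43 124 [0.4472 0.3379 0.056 ]
catch_grip 0.5 319 394 [ 0.2428 -0.0061  0.056 ]
lid_hinge 0.58 278 32 [0.5772 0.1296 0.02  ]
mate0_handle 0.27 416 90 [0.5285 0.0345 0.2   ]
TCP [0.4206 0.0487 0.2066] yaw 15.9 tilt 0.0 q7 -1.61
turn z units(4deg): 0.03  then shift units x 3.01 y 0.27 z -0.17
   (no turn first: x 3.01 y 0.27)
```

View pics/w3.png

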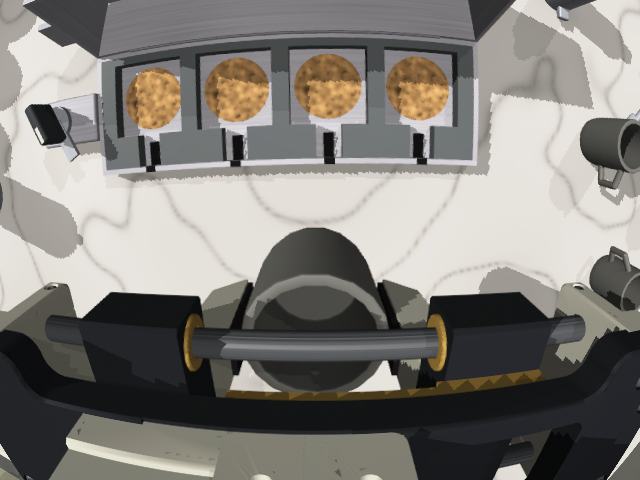

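The wrist view shows the four cork pads centred near (155,98), (237,90), (328,86) and (417,88). The front tray edge runs from about (106,172) to (475,163), the catch is at (45,125), and the cup is held centrally in the hand. I fit the case pose from the cork blobs.

```bash
cat > case.py <<'E'
from h import *
from scipy.optimize import least_squares
PX=.012;PY=[-.132,-.044,.044,.132]
def case(use=('wrist','top','scene')):
    obs=[]
    for c in use:
        im=get_image(c);f=c=='wrist'
        a=cv2.cvtColor(im['image'],cv2.COLOR_RGB2HSV).astype(int)
        if f:
            m=((a[:,:,1]>70)&(a[:,:,0]<25)&(a[:,:,2]>40)).astype(np.uint8);m[200:]=0
            m=cv2.morphologyEx(m,cv2.MORPH_CLOSE,np.ones((9,9)))
            n,_,st,ce=cv2.connectedComponentsWithStats(m)
            for i in range(1,n):
                if st[i,4]>1200:
                    (u,v),_r=cv2.minEnclosingCircle(np.argwhere(_==i)[:,::-1].astype(np.float32))
                    u,v=st[i,0]+st[i,2]/2-.5,st[i,1]+st[i,3]/2-.5
                    obs.append((im,f,u,v,np.round(atz(im,u,v,.005,f),4)));print(c,round(u),round(v),st[i,2:4],obs[-1][4])
        else:
            for d in place_of('pad0',c)[:6]:
                if d['score']>.4:
                    u,v=np.array(d['point'])*[640,480];obs.append((im,f,u,v,atz(im,u,v,.005,f)))
    def res(q,only=None):
        r=[]
        for im,f,u,v,g in obs:
            c,s=np.cos(q[2]),np.sin(q[2])
            P=[(q[0]+c*PX-s*y,q[1]+s*PX+c*y) for y in PY]
            k=min(P,key=lambda p:np.hypot(p[0]-g[0],p[1]-g[1]));w=3 if f else 1
            r+=[w*(k[0]-g[0]),w*(k[1]-g[1])]
        return r
    s=least_squares(res,[.517,.107,.276],loss='soft_l1',f_scale=.004)
    q=s.x;print('case',np.round(q,4),'deg',round(np.degrees(q[2]),2),'rms mm',np.sqrt(np.mean(np.square(res(q))))*1e3)
    c,s_=np.cos(q[2]),np.sin(q[2])
    for i,y in enumerate(PY):print('pad',i,np.round([q[0]+c*PX-s_*y,q[1]+s_*PX+c*y],4))
    return q
if __name__=='__main__':
    q=case();c,s=np.cos(q[2]),np.sin(q[2]);W=get_image('wrist');I=W['image'].copy()
    for X,Y,Z in [(-.062,-.19,.02),(-.062,.19,.02),(0,.24,.068)]+[(PX,y,.005) for y in PY]+[(-.062,y,.02) for y in PY]:
        u,v=proj(W,(q[0]+c*X-s*Y,q[1]+s*X+c*Y,Z),True);print((X,Y,Z),round(u),round(v));cv2.circle(I,(int(u),int(v)),3,(255,0,0),-1)
    cv2.imwrite('pics/case.png',I[:220,:560,::-1])
E
python3 case.py
```

```text
wrist 325 85 [67 65] [0.5419 0.0725 0.005 ]
wrist 415 88 [63 64] [ 0.5669 -0.0113  0.005 ]
wrist 234 90 [65 64] [0.5158 0.1557 0.005 ]
wrist 151 98 [55 61] [0.4905 0.2398 0.005 ]
case [0.5172 0.1107 0.2936] deg 16.82 rms mm 46.41106049376343
pad 0 [ 0.5669 -0.0122]
pad 1 [0.5414 0.072 ]
pad 2 [0.5159 0.1563]
pad 3 [0.4905 0.2405]
(-0.062, -0.19, 0.02) 475 166
(-0.062, 0.19, 0.02) 101 176
(0, 0.24, 0.068) 33 125
(0.012, -0.132, 0.005) 416 88
(0.012, -0.044, 0.005) 326 86
(0.012, 0.044, 0.005) 234 90
(0.012, 0.132, 0.005) 151 98
(-0.062, -0.132, 0.02) 420 164
(-0.062, -0.044, 0.02) 327 164
(-0.062, 0.044, 0.02) 233 166
(-0.062, 0.132, 0.02) 149 171
```

View pics/case.png

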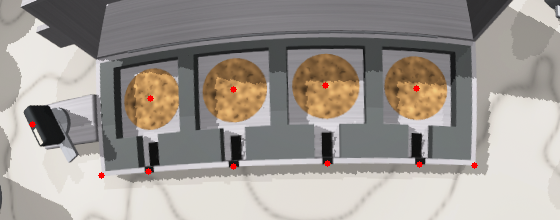

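```bash
python3 -m handwheel '[[0.22,-0.98,0,0,0,-0.25],[0.22,-0.98,0,0,0,0],[0.22,-0.98,0,0,0,0],[0.22,-0.98,0,0,0,0],[0.22,-0.98,0,0,0,0],[0.22,-0.98,0,0,0,0],[0.22,-0.98,0,0,0,0],[0,-0.98,0,0,0,0]]' >/dev/null
python3 -m handwheel '[[0,0,0,0,0,0],[0,0,0,0,0,0],[0,0,0,0,0,0]]'
python3 - <<'E'
from case import *
case(('wrist',))
plan(.4915,.239,.16,np.radians(16.8),False)
E
```

```text
clock: 13.83
position: [0.4051, 0.2079, 0.2066]
ee_rot: [3.107, 0.462, -0.001]
force: [0.5, -1.2, -2.1]
width: 0.636
gripper_force: 30.0
wrist 307 118 [67 65] [0.4902 0.2406 0.005 ]
wrist 398 120 [63 65] [0.5157 0.1566 0.005 ]
wrist 480 126 [54 62] [0.5419 0.0723 0.005 ]
wrist 550 134 [42 58] [ 0.5681 -0.0128  0.005 ]
case [0.5175 0.1107 0.2987] deg 17.11 rms mm 1.1173084146337462
pad 0 [ 0.5678 -0.012 ]
pad 1 [0.5419 0.0722]
pad 2 [0.516  0.1563]
pad 3 [0.4901 0.2404]
TCP [0.4052 0.2076 0.2066] yaw 16.9 tilt 0.0 q7 -2.0
turn z units(4deg): 0.02  then shift units x 4.58 y -0.25 z 2.33
   (no turn first: x 4.59 y -0.25)
```

```bash
python3 -m handwheel '[[0.9,-0.07,0,0,0,0],[0.9,-0.07,0,0,0,0],[0.9,-0.07,0,0,0,0],[0.9,-0.07,0,0,0,0],[0.93,-0.06,0,0,0,0],[0,0,1,0,0,0],[0,0,1,0,0,0],[0,0,1,0,0,0]]' >/dev/null
python3 -m handwheel '[[0,0,1,0,0,0],[0,0,1,0,0,0],[0,0,0.6,0,0,0],[0,0,0.4,0,0,0],[0,0,0,0,0,0]]'
python3 - <<'E'
from h import *
plan(.490,.2405,.038,np.radians(17),False)
S=get_image('scene')
for d in trace('mate0','scene'):
    m=d['region']
    if m.sum()<50:continue
    v,u=np.argwhere(m).mean(0);print(round(d['score'],2),m.sum(),round(u),round(v),np.round(atz(S,u,v,.08),3))
I=cv2.resize(S['image'][130:290,260:460],None,fx=4,fy=4);cv2.imwrite('pics/s1.png',I[:600,:,::-1])
E
```

```text
clock: 14.97
position: [0.4892, 0.2399, 0.0851]
ee_rot: [3.106, 0.46, -0.004]
force: [-0.2, -0.6, -2.2]
width: 0.634
gripper_force: 30.0
TCP [0.4892 0.2399 0.0851] yaw 16.9 tilt 0.2 q7 -2.09
turn z units(4deg): -0.04  then shift units x 0.05 y -0.02 z 2.36
   (no turn first: x 0.05 y -0.02)
0.97 603 187 279 [ 0.365 -0.361  0.08 ]
0.92 701 235 349 [ 0.612 -0.419  0.08 ]
0.8 532 212 244 [ 0.324 -0.237  0.08 ]
0.75 884 218 408 [ 0.688 -0.54   0.08 ]
0.64 646 281 308 [ 0.617 -0.265  0.08 ]
0.49 111 362 188 [0.511 0.222 0.08 ]
```

View pics/s1.png

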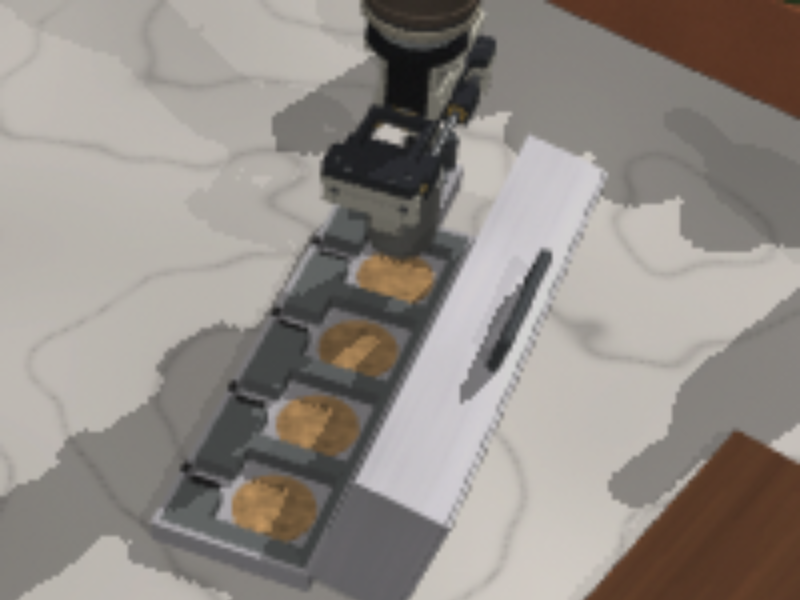

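The scene crop shows the gripper with the cup over the left-end bay, clear of the lid. I lower it.

```bash
python3 -m handwheel '[[0,0,0.6,0,0,0],[0,0,0.6,0,0,0],[0,0,0.6,0,0,0],[0,0,0.3,0,0,0],[0,0,0.2,0,0,0],[0,0,0,0,0,0],[0,0,0,0,0,0]]' 
python3 -m handwheel '[[0,0,0,0,0,0]]'
```

```text
clock: 15.65
position: [0.4896, 0.2416, 0.0407]
ee_rot: [3.107, 0.463, -0.0]
force: [-0.1, 0.4, -2.9]
width: 0.636
gripper_force: 30.0
clock: 15.73
position: [0.4899, 0.2418, 0.0411]
ee_rot: [-3.107, -0.463, -0.001]
force: [0.3, -0.4, -2.2]
width: 0.639
gripper_force: 30.0
```

```bash
python3 -m handwheel '[[0,0,0.1,0,0,0],[0,0,0.1,0,0,0],[0,0,0,0,0,0]]' 
python3 -m handwheel '[[0,0,0.05,0,0,0],[0,0,0,0,0,0],[0,0,0,0,0,0]]'
```

```text
clock: 15.98
position: [0.4896, 0.2414, 0.0365]
ee_rot: [3.107, 0.462, -0.0]
force: [-0.8, -0.6, -1.2]
width: 0.632
gripper_force: 30.0
clock: 16.23
position: [0.4897, 0.2415, 0.0364]
ee_rot: [3.107, 0.462, 0.001]
force: [-2.6, -2.6, 7.3]
width: 0.634
gripper_force: 30.0
```

```bash
python3 -m handwheel '[[0,0,0,0,0,0],[0,0,0,0,0,0],[0,0,0,0,0,0],[0,0,-0.4,0,0,0],[0,0,-0.6,0,0,0],[0,0,-1,0,0,0],[0,0,-1,0,0,0],[0,0,-1,0,0,0]]' 0.75 
python3 -m handwheel '[[0,0,-1,0,0,0],[0,0,-1,0,0,0],[0,0,-1,0,0,0],[0,0,-1,0,0,0],[-1,0.6,-0.4,0,0,0],[-1,0.6,0,0,0,0],[-1,0.6,0,0,0,0],[-1,0.6,0,0,0,0]]' 1
python3 -m handwheel '[[-0.2,0.6,0,0,0,0],[0,0.6,0,0,0,0],[0,0,0,0,0,0],[0,0,0,0,0,0]]'
python3 - <<'E'
from wsee import *
o=look('w4')
import see;see.mates()
plan(.58,-.247,.2,np.radians(6),False)
E
```

```text
clock: 16.9
position: [0.4897, 0.2417, 0.1177]
ee_rot: [-3.107, -0.463, -0.001]
force: [0.6, 2.0, -0.6]
width: 0.751
gripper_force: 0.0
clock: 17.57
position: [0.4264, 0.1719, 0.205]
ee_rot: [-3.107, -0.463, -0.002]
force: [-0.1, 0.3, -0.3]
width: 0.999
gripper_force: 0.0
clock: 17.9
position: [0.4305, 0.1482, 0.2047]
ee_rot: [-3.107, -0.46, -0.002]
force: [0.3, 0.5, 0.4]
width: 1.0
gripper_force: 0.0
wrist [ 0.6015 -0.2481  0.    ] handle deg 14.2 cost 0.023 score 0.95 464
wrist [0.4926 0.2418 0.    ] handle deg 195.5 cost 0.033 score 0.62 4910
wrist [ 0.4572 -0.3465  0.    ] handle deg 78.6 cost 0.243 score 0.54 380
[ 0.4492 -0.3451  0.    ] handle deg 34.5 cost 0.106 views 2 score 0.83 510
[ 0.6008 -0.2472  0.    ] handle deg 185.4 cost 0.086 views 2 score 0.7 489
[ 0.5905 -0.4092  0.    ] handle deg 171.6 cost 0.088 views 2 score 0.67 561
[0.6363 0.1437 0.    ] handle deg 304.4 cost 0.905 views 1 score 0.48 5908
TCP [0.4301 0.1489 0.2037] yaw 17.0 tilt 0.0 q7 -1.85
turn z units(4deg): 2.75  then shift units x 5.38 y 20.47 z 0.19
   (no turn first: x 1.38 y 21.12)
```

View pics/w4.png

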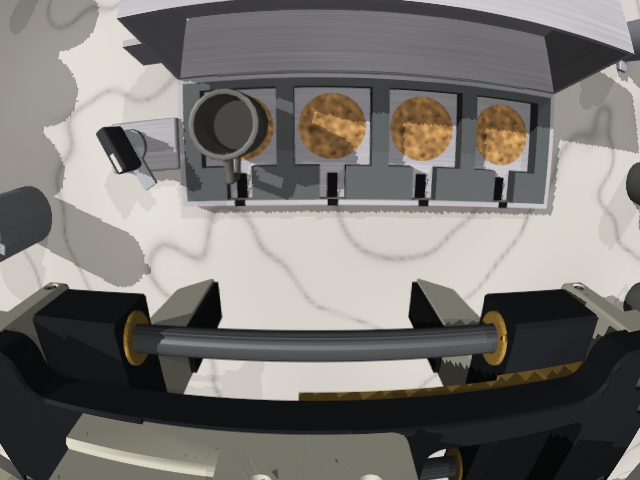

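The wrist view shows the first mate in the left bay at (228,125), with its handle pointing down the channel beside the stripe. On to the next mate.

```bash
python3 -m handwheel '[[-0.09,0.98,0,0,0,0],[-0.09,0.98,0,0,0,0],[-0.09,0.98,0,0,0,0],[-0.09,0.98,0,0,0,0],[-0.09,0.98,0,0,0,0],[-0.09,0.98,0,0,0,0],[-0.09,0.98,0,0,0,0],[-0.09,0.98,0,0,0,0]]' >/dev/null
python3 -m handwheel '[[-0.09,0.98,0,0,0,0],[-0.09,0.98,0,0,0,0],[-0.09,0.98,0,0,0,0],[-0.09,0.98,0,0,0,0],[-0.09,0.98,0,0,0,0],[-0.09,0.98,0,0,0,0],[-0.09,0.98,0,0,0,0],[-0.09,0.98,0,0,0,0]]' >/dev/null
python3 -m handwheel '[[-0.09,0.98,0,0,0,0],[-0.09,0.98,0,0,0,0],[-0.09,0.98,0,0,0,0],[-0.09,0.98,0,0,0,0],[-0.09,0.98,0,0,0,0],[0,0,0,0,0,0.9],[0,0,0,0,0,0.9],[0,0,0,0,0,0.9]]' >/dev/null
python3 -m handwheel '[[0,0,0,0,0,0],[0,0,0,0,0,0]]'
python3 - <<'E'
from wsee import *
o=look('w5')
for q,c in o[:3]: plan(q[0],q[1],.03,q[3]+np.pi,False)
E
```

```text
clock: 20.37
position: [0.5141, -0.2561, 0.2035]
ee_rot: [-3.137, -0.172, 0.0]
force: [0.4, -0.3, -0.5]
width: 0.999
gripper_force: 0.0
wrist [ 0.5935 -0.4063  0.    ] handle deg 165.4 cost 0.07 score 0.79 4803
wrist [ 0.4536 -0.3434  0.    ] handle deg 38.3 cost 0.298 score 0.76 3122
wrist [ 0.6008 -0.2451  0.    ] handle deg 188.8 cost 0.049 score 0.66 4479
TCP [ 0.5141 -0.2563  0.2036] yaw 6.3 tilt 0.0 q7 -1.16
turn z units(4deg): 5.23  then shift units x 5.74 y 6.25 z 8.68
   (no turn first: x 3.13 y 7.89)
TCP [ 0.5141 -0.2563  0.2036] yaw 6.3 tilt 0.0 q7 -1.16
turn z units(4deg): 36.99  then shift units x 5.07 y -1.55 z 8.68
   (no turn first: x -3.48 y 4.00)
TCP [ 0.5141 -0.2563  0.2036] yaw 6.3 tilt 0.0 q7 -1.16
turn z units(4deg): -0.62  then shift units x 4.37 y 0.11 z 8.68
   (no turn first: x 4.37 y -0.08)
```

Run:
```python
from h import *
W=get_image('wrist');c=np.array([.6006,-.2453]);w=np.radians(8)
for l in('bombilla',):
  for d in trace(l,'wrist')[:2]:
    P=np.array([atz(W,u,v,.005,True)[:2] for v,u in np.argwhere(d['region'])[::5]])-c
    a=P@[np.cos(w),np.sin(w)];b=P@[np.sin(w),-np.cos(w)]
    print(d['score'],len(P)); i=np.argsort(np.hypot(a,b))[:1];print('nearest tool xy',a[i],b[i],'in finger strip |a|<15mm:',np.round([b[abs(a)<.015].min() if (abs(a)<.015).any() else None],3), 'min a for b in .04-.07', a[(b>.035)&(b<.075)].min() if ((b>.035)&(b<.075)).any() else None)
```

```text
0.88 384
nearest tool xy [0.0194742] [0.03460083] in finger strip |a|<15mm: [0.04] min a for b in .04-.07 0.008804549700665668
0.62 7Traceback (most recent call last):
  File "<stdin>", line 7, in <module>
    return _wrapfunc(a, 'round', decimals=decimals, out=out)
    return _wrapit(obj, method, *args, **kwds)
    result = getattr(arr, method)(*args, **kwds)
TypeError: unsupported operand type(s) for *: 'NoneType' and 'float'
```

```bash
python3 -m handwheel '[[0.88,0,0,0,0,-0.45],[0.88,0,0,0,0,0],[0.88,0,0,0,0,0],[0.88,0,0,0,0,0],[0.85,0.05,0,0,0,0],[0,0,1,0,0,0],[0,0,1,0,0,0],[0,0,1,0,0,0]]' >/dev/null
python3 -m handwheel '[[0,0,1,0,0,0],[0,0,0,0,0,0]]'
python3 - <<'E'
from wsee import *
o=look(None,np.array([.60,-.245]))
for q,c in o[:3]: plan(q[0],q[1],.031,q[3]+np.pi,False)
E
```

```text
clock: 21.4
position: [0.5982, -0.2453, 0.1196]
ee_rot: [-3.132, -0.219, 0.009]
force: [-1.7, -0.3, 0.1]
width: 0.998
gripper_force: 0.0
wrist [ 0.6018 -0.2454  0.    ] handle deg 9.1 cost 0.097 score 0.6 8204
TCP [ 0.6004 -0.2459  0.1235] yaw 8.0 tilt 0.1 q7 -1.22
turn z units(4deg): 44.73  then shift units x -0.07 y 0.01 z 4.63
   (no turn first: x 0.07 y -0.02)
```

```bash
python3 -m handwheel '[[0.05,0,1,0,0,0],[0,0,1,0,0,0],[0,0,1,0,0,0],[0,0,1,0,0,0],[0,0,0.63,0,0,0],[0,0,0,0,0,0],[0,0,0,0,0,0]]' 
python3 -m handwheel '[[0,0,0,0,0,0],[0,0,0,0,0,0],[0,0,0,0,0,0],[0,0,0,0,0,0],[0,0,0,0,0,0],[0,0,0,0,0,0],[0,0,0,0,0,0],[0,0,0,0,0,0]]' 0 30
python3 -m handwheel '[[0,0,-1,0,0,0],[0,0,-1,0,0,0],[0,0,-1,0,0,0],[0,0,-1,0,0,0],[0,0,-1,0,0,0],[0,0,-1,0,0,0],[0,0,-1,0,0,0],[0,0,-1,0,0,0]]'
python3 - <<'E'
from h import *
plan(.516,.1563,.19,np.radians(17),False)
E
```

```text
clock: 22.08
position: [0.6021, -0.2461, 0.0319]
ee_rot: [3.134, 0.217, 0.001]
force: [-0.3, 0.3, 0.1]
width: 1.001
gripper_force: 0.0
clock: 22.75
position: [0.6019, -0.2459, 0.0315]
ee_rot: [3.134, 0.217, 0.001]
force: [-0.6, 1.0, 3.8]
width: 0.635
gripper_force: 30.0
clock: 23.42
position: [0.6012, -0.2458, 0.1915]
ee_rot: [-3.134, -0.217, 0.002]
force: [0.4, 0.2, -2.0]
width: 0.633
gripper_force: 30.0
TCP [ 0.6012 -0.2458  0.1915] yaw 7.9 tilt 0.1 q7 -1.21
turn z units(4deg): -2.27  then shift units x 1.81 y -20.47 z 0.08
   (no turn first: x -1.44 y -20.50)
```

```bash
python3 -m handwheel '[[0,0,0,0,0,-0.76],[0,0,0,0,0,-0.76],[0,0,0,0,0,-0.76],[0,-0.98,0,0,0,0],[0,-0.98,0,0,0,0],[0,-0.98,0,0,0,0],[0,-0.98,0,0,0,0],[0,-0.98,0,0,0,0]]' 
python3 -m handwheel '[[0,-0.98,0,0,0,0],[0,-0.98,0,0,0,0],[0,-0.98,0,0,0,0],[0,-0.98,0,0,0,0],[0,-0.98,0,0,0,0],[0,-0.98,0,0,0,0],[0,-0.98,0,0,0,0],[0,-0.98,0,0,0,0]]'
python3 -m handwheel '[[0,-0.98,0,0,0,0],[0,-0.98,0,0,0,0],[0,-0.98,0,0,0,0],[0.2,-0.98,0,0,0,0],[0.2,-0.98,0,0,0,0],[0.2,-0.98,0,0,0,0],[0.2,-0.98,0,0,0,0],[0,0,0,0,0,0]]'
python3 - <<'E'
from h import *
plan(.516,.1563,.085,np.radians(17),False)
E
```

```text
clock: 24.08
position: [0.5721, -0.1514, 0.1906]
ee_rot: [-3.107, -0.465, 0.002]
force: [0.9, -0.3, -2.3]
width: 0.634
gripper_force: 30.0
clock: 24.75
position: [0.5262, -0.0015, 0.1907]
ee_rot: [3.107, 0.466, -0.001]
force: [0.1, 0.5, -2.1]
width: 0.634
gripper_force: 30.0
clock: 25.42
position: [0.5009, 0.1383, 0.191]
ee_rot: [-3.103, -0.474, 0.0]
force: [-0.6, 1.3, -1.4]
width: 0.635
gripper_force: 30.0
TCP [0.5009 0.1383 0.191 ] yaw 17.4 tilt 0.1 q7 -1.77
turn z units(4deg): 0.09  then shift units x 0.98 y -0.64 z 5.30
   (no turn first: x 0.99 y -0.64)
```

```bash
python3 -m handwheel '[[0.5,-0.4,0,0,0,0],[0.5,-0.4,0,0,0,0],[0,0,1,0,0,0],[0,0,1,0,0,0],[0,0,1,0,0,0],[0,0,1,0,0,0],[0,0,1,0,0,0],[0,0,0,0,0,0]]' 
python3 -m handwheel '[[0,0,0,0,0,0],[0,0,0,0,0,0]]'
python3 - <<'E'
from h import *
plan(.516,.1563,.037,np.radians(17),False)
S=get_image('scene');I=cv2.resize(S['image'][130:290,260:460],None,fx=4,fy=4,interpolation=2);cv2.imwrite('pics/s2.png',I[:600,:,::-1])
E
```

```text
clock: 26.08
position: [0.5151, 0.1538, 0.0875]
ee_rot: [3.106, 0.464, -0.009]
force: [-0.8, -0.2, -1.9]
width: 0.633
gripper_force: 30.0
clock: 26.25
position: [0.5175, 0.1551, 0.0919]
ee_rot: [-3.107, -0.465, -0.002]
force: [-0.3, 0.4, -1.6]
width: 0.63
gripper_force: 30.0
TCP [0.5175 0.1551 0.0919] yaw 17.0 tilt 0.1 q7 -1.86
turn z units(4deg): 0.01  then shift units x -0.05 y -0.08 z 2.75
   (no turn first: x -0.05 y -0.08)
```

```bash
python3 -m handwheel '[[-0.05,-0.08,0.7,0,0,0],[0,0,0.7,0,0,0],[0,0,0.6,0,0,0],[0,0,0.4,0,0,0],[0,0,0.2,0,0,0],[0,0,0.1,0,0,0],[0,0,0,0,0,0]]' 
python3 -m handwheel '[[0,0,0.07,0,0,0],[0,0,0,0,0,0],[0,0,0,0,0,0]]'
```

```text
clock: 26.88
position: [0.5154, 0.1561, 0.0375]
ee_rot: [-3.107, -0.466, -0.001]
force: [0.5, -1.1, -2.1]
width: 0.634
gripper_force: 30.0
clock: 27.13
position: [0.5157, 0.1562, 0.0364]
ee_rot: [-3.107, -0.466, -0.002]
force: [1.2, 0.5, 2.4]
width: 0.637
gripper_force: 30.0
```

```bash
python3 -m handwheel '[[0,0,0,0,0,0],[0,0,0,0,0,0],[0,0,0,0,0,0],[0,0,-0.4,0,0,0],[0,0,-0.6,0,0,0],[0,0,-1,0,0,0],[0,0,-1,0,0,0],[0,0,-1,0,0,0]]' 0.73 
python3 -m handwheel '[[0,0,-1,0,0,0],[0,0,-1,0,0,0],[0,0,-1,0,0,0],[0,0,-1,0,0,0],[-1,0.8,-0.4,0,0,0],[-1,0.8,0,0,0,0],[-1,0.8,0,0,0,0],[-1,0.8,0,0,0,0]]' 1
python3 -m handwheel '[[-0.2,0.6,0,0,0,0],[0,0,0,0,0,0],[0,0,0,0,0,0]]'
python3 - <<'E'
from wsee import *
o=look('w6')
import see;see.mates()
plan(.514,-.39,.2,np.radians(-13),False)
E
```

```text
clock: 27.8
position: [0.5148, 0.1559, 0.117]
ee_rot: [-3.107, -0.466, 0.001]
force: [-0.1, 0.1, -0.0]
width: 0.732
gripper_force: 0.0
clock: 28.47
position: [0.4565, 0.0706, 0.2044]
ee_rot: [3.107, 0.466, 0.001]
force: [0.1, -0.1, 0.0]
width: 1.004
gripper_force: 0.0
clock: 28.72
position: [0.4572, 0.0584, 0.2043]
ee_rot: [3.107, 0.463, 0.001]
force: [0.9, 0.7, 0.5]
width: 1.002
gripper_force: 0.0
wrist [0.5148 0.1554 0.    ] handle deg 194.9 cost 0.044 score 0.92 4788
wrist [0.4923 0.2439 0.    ] handle deg 199.1 cost 0.05 score 0.72 4958
wrist [ 0.4875 -0.3679  0.    ] handle deg 107.2 cost 0.702 score 0.61 555
[ 0.593  -0.4103  0.    ] handle deg 169.9 cost 0.156 views 2 score 0.84 486
[ 0.4498 -0.3461  0.    ] handle deg 36.2 cost 0.077 views 2 score 0.81 566
[0.4898 0.2473 0.    ] handle deg 203.3 cost 0.399 views 2 score 0.58 237
TCP [0.4572 0.0595 0.2037] yaw 17.1 tilt 0.0 q7 -1.61
turn z units(4deg): 7.53  then shift units x 7.83 y 21.26 z 0.18
   (no turn first: x -3.90 y 22.32)
```

```bash
python3 -m handwheel '[[-0.17,0.97,0,0,0,0],[-0.17,0.97,0,0,0,0],[-0.17,0.97,0,0,0,0],[-0.17,0.97,0,0,0,0],[-0.17,0.97,0,0,0,0],[-0.17,0.97,0,0,0,0],[-0.17,0.97,0,0,0,0],[-0.17,0.97,0,0,0,0]]' >/dev/null
python3 -m handwheel '[[-0.17,0.97,0,0,0,0],[-0.17,0.97,0,0,0,0],[-0.17,0.97,0,0,0,0],[-0.17,0.97,0,0,0,0],[-0.17,0.97,0,0,0,0],[-0.17,0.97,0,0,0,0],[-0.17,0.97,0,0,0,0],[-0.17,0.97,0,0,0,0]]' >/dev/null
python3 -m handwheel '[[-0.17,0.97,0,0,0,0],[-0.17,0.97,0,0,0,0],[-0.17,0.97,0,0,0,0],[-0.17,0.97,0,0,0,0],[-0.17,0.97,0,0,0,0],[-0.17,0.97,0,0,0,0],[-0.17,0.97,0,0,0,0],[0,0,0,0,0,0.5]]' >/dev/null
python3 -m handwheel '[[0,0,0,0,0,1],[0,0,0,0,0,1],[0,0,0,0,0,1],[0,0,0,0,0,1],[0,0,0,0,0,1],[0,0,0,0,0,1],[0,0,0,0,0,1],[0,0,0,0,0,0]]' 
python3 -m handwheel '[[0,0,0,0,0,0],[0,0,0,0,0,0]]'
python3 - <<'E'
from wsee import *
o=look('w7')
for q,c in o[:4]: 
    if q[0]>.55: plan(q[0],q[1],.11,q[3]+np.pi,False)
E
```

```text
clock: 31.68
position: [0.5136, -0.3903, 0.2033]
ee_rot: [-3.121, 0.358, 0.001]
force: [0.4, 0.1, 0.4]
width: 0.999
gripper_force: 0.0
clock: 31.85
position: [0.5134, -0.3905, 0.2035]
ee_rot: [-3.122, 0.35, 0.0]
force: [0.1, -0.6, -0.5]
width: 0.999
gripper_force: 0.0
wrist [ 0.5923 -0.4074  0.    ] handle deg 166.7 cost 0.079 score 0.93 4284
wrist [ 0.4524 -0.3454  0.    ] handle deg 39.2 cost 0.084 score 0.79 4532
TCP [ 0.5132 -0.3908  0.2036] yaw -12.9 tilt 0.0 q7 -1.23
turn z units(4deg): 0.12  then shift units x 4.04 y -0.10 z 4.68
   (no turn first: x 4.04 y -0.07)
```

```bash
python3 -m handwheel '[[1,-0.08,0,0,0,0],[1,0,0,0,0,0],[1,0,0,0,0,0],[1,0,0,0,0,0],[0.05,0,1,0,0,0],[0,0,1,0,0,0],[0,0,1,0,0,0],[0,0,1,0,0,0]]' 
python3 -m handwheel '[[0,0,1,0,0,0],[0,0,1,0,0,0],[0,0,1,0,0,0],[0,0,1,0,0,0],[0,0,0.62,0,0,0],[0,0,0,0,0,0],[0,0,0,0,0,0]]' 
python3 -m handwheel '[[0,0,0,0,0,0],[0,0,0,0,0,0],[0,0,0,0,0,0],[0,0,0,0,0,0],[0,0,0,0,0,0],[0,0,0,0,0,0],[0,0,0,0,0,0],[0,0,0,0,0,0]]' 0 30
python3 -m handwheel '[[0,0,-1,0,0,0],[0,0,-1,0,0,0],[0,0,-1,0,0,0],[0,0,-1,0,0,0],[0,0,-1,0,0,0],[0,0,-1,0,0,0],[0,0,-1,0,0,0],[0,0,-1,0,0,0]]'
python3 - <<'E'
from h import *
plan(.5415,.0722,.19,np.radians(17),False)
E
```

```text
clock: 32.62
position: [0.5925, -0.4075, 0.1227]
ee_rot: [-3.122, 0.353, -0.0]
force: [1.3, -0.1, -0.2]
width: 0.999
gripper_force: 0.0
clock: 33.2
position: [0.5922, -0.4074, 0.0311]
ee_rot: [-3.121, 0.354, 0.001]
force: [0.2, 0.3, 0.4]
width: 1.001
gripper_force: 0.0
clock: 33.87
position: [0.5926, -0.4076, 0.0318]
ee_rot: [3.121, -0.354, 0.001]
force: [-1.1, 0.3, 4.0]
width: 0.635
gripper_force: 30.0
clock: 34.53
position: [0.5919, -0.4071, 0.1916]
ee_rot: [-3.121, 0.354, 0.002]
force: [-0.4, 0.1, -2.5]
width: 0.632
gripper_force: 30.0
TCP [ 0.5919 -0.4071  0.1916] yaw -12.9 tilt 0.1 q7 -1.26
turn z units(4deg): -7.49  then shift units x 4.60 y -23.66 z 0.08
   (no turn first: x -7.83 y -22.79)
```

```bash
python3 -m handwheel '[[0,0,0,0,0,-1],[0,0,0,0,0,-1],[0,0,0,0,0,-1],[0,0,0,0,0,-1],[0,0,0,0,0,-1],[0,0,0,0,0,-1],[0,0,0,0,0,-1],[0,0,0,0,0,-0.49]]' >/dev/null
python3 -m handwheel '[[0.19,-0.98,0,0,0,0],[0.19,-0.98,0,0,0,0],[0.19,-0.98,0,0,0,0],[0.19,-0.98,0,0,0,0],[0.19,-0.98,0,0,0,0],[0.19,-0.98,0,0,0,0],[0.19,-0.98,0,0,0,0],[0.19,-0.98,0,0,0,0]]' 
python3 -m handwheel '[[0.19,-0.98,0,0,0,0],[0.19,-0.98,0,0,0,0],[0.19,-0.98,0,0,0,0],[0.19,-0.98,0,0,0,0],[0.19,-0.98,0,0,0,0],[0.19,-0.98,0,0,0,0],[0.19,-0.98,0,0,0,0],[0.19,-0.98,0,0,0,0]]' 
python3 -m handwheel '[[0.19,-0.98,0,0,0,0],[0.19,-0.98,0,0,0,0],[0.19,-0.98,0,0,0,0],[0.19,-0.98,0,0,0,0],[0.19,-0.98,0,0,0,0],[0.19,-0.98,0,0,0,0],[0.1,-0.98,0,0,0,0],[0,0,0,0,0,0]]' 
python3 -m handwheel '[[0,0,0,0,0,0],[0,0,0,0,0,0]]'
python3 - <<'E'
from h import *
plan(.5415,.0722,.085,np.radians(17),False)
E
```

```text
clock: 35.87
position: [0.5749, -0.2476, 0.1907]
ee_rot: [-3.107, -0.464, 0.002]
force: [0.6, -0.2, -1.7]
width: 0.634
gripper_force: 30.0
clock: 36.53
position: [0.5581, -0.0888, 0.1909]
ee_rot: [-3.107, -0.465, 0.002]
force: [0.3, 1.1, -2.2]
width: 0.634
gripper_force: 30.0
clock: 37.2
position: [0.5411, 0.0537, 0.1911]
ee_rot: [-3.103, -0.473, 0.001]
force: [-0.1, 1.0, -2.2]
width: 0.635
gripper_force: 30.0
clock: 37.37
position: [0.5422, 0.048, 0.191]
ee_rot: [3.107, 0.464, -0.001]
force: [0.4, -0.7, -2.9]
width: 0.637
gripper_force: 30.0
TCP [0.5422 0.048  0.191 ] yaw 17.0 tilt 0.1 q7 -1.56
turn z units(4deg): -0.00  then shift units x 0.32 y -1.17 z 5.30
   (no turn first: x 0.32 y -1.17)
```

```bash
python3 -m handwheel '[[0.16,-0.6,0,0,0,0],[0.16,-0.57,0,0,0,0],[0,0,1,0,0,0],[0,0,1,0,0,0],[0,0,1,0,0,0],[0,0,1,0,0,0],[0,0,1,0,0,0],[0,0,0,0,0,0]]' >/dev/null
python3 -m handwheel '[[0,0,0,0,0,0],[0,0,0,0,0,0]]'
python3 - <<'E'
from h import *
plan(.5417,.0722,.037,np.radians(17),False)
E
```

```text
clock: 38.2
position: [0.5423, 0.0735, 0.0923]
ee_rot: [-3.107, -0.465, -0.002]
force: [0.0, -0.9, -2.2]
width: 0.635
gripper_force: 30.0
TCP [0.5423 0.0735 0.0923] yaw 17.0 tilt 0.1 q7 -1.65
turn z units(4deg): 0.01  then shift units x -0.05 y 0.05 z 2.76
   (no turn first: x -0.05 y 0.05)
```

```bash
python3 -m handwheel '[[0,0.05,0.7,0,0,0],[0,0,0.7,0,0,0],[0,0,0.6,0,0,0],[0,0,0.4,0,0,0],[0,0,0.2,0,0,0],[0,0,0.1,0,0,0],[0,0,0,0,0,0]]' 
python3 -m handwheel '[[0,0,0.07,0,0,0],[0,0,0,0,0,0],[0,0,0,0,0,0]]'
```

```text
clock: 38.78
position: [0.5423, 0.0721, 0.0377]
ee_rot: [-3.107, -0.465, -0.001]
force: [0.2, 0.6, -2.5]
width: 0.637
gripper_force: 30.0
clock: 39.03
position: [0.5427, 0.0721, 0.0367]
ee_rot: [-3.107, -0.465, -0.003]
force: [0.5, -0.3, 3.4]
width: 0.632
gripper_force: 30.0
```

```bash
python3 -m handwheel '[[0,0,0,0,0,0],[0,0,0,0,0,0],[0,0,0,0,0,0],[0,0,-0.4,0,0,0],[0,0,-0.6,0,0,0],[0,0,-1,0,0,0],[0,0,-1,0,0,0],[0,0,-1,0,0,0]]' 0.73 
python3 -m handwheel '[[0,0,-1,0,0,0],[0,0,-1,0,0,0],[0,0,-1,0,0,0],[0,0,-1,0,0,0],[-1,0.8,-0.4,0,0,0],[-1,0.8,0,0,0,0],[-1,0.8,0,0,0,0],[-1,0.8,0,0,0,0]]' 1
python3 -m handwheel '[[-0.2,0.2,0,0,0,0],[0,0,0,0,0,0],[0,0,0,0,0,0]]'
python3 - <<'E'
from wsee import *
o=look('w8')
import see;see.mates()
plan(.405,-.382,.2,np.radians(38),False)
E
```

```text
clock: 39.7
position: [0.5417, 0.0719, 0.1172]
ee_rot: [-3.107, -0.465, 0.001]
force: [2.1, -0.5, -0.5]
width: 0.733
gripper_force: 0.0
clock: 40.37
position: [0.4834, -0.0134, 0.2047]
ee_rot: [3.107, 0.465, 0.001]
force: [0.5, 0.1, -0.2]
width: 0.999
gripper_force: 0.0
clock: 40.62
position: [0.4819, -0.0173, 0.2045]
ee_rot: [-3.107, -0.464, -0.002]
force: [0.1, 0.1, 0.3]
width: 1.003
gripper_force: 0.0
wrist [0.4919 0.2444 0.    ] handle deg 195.9 cost 0.106 score 0.9 4191
wrist [0.5147 0.1573 0.    ] handle deg 196.6 cost 0.045 score 0.58 5042
[0.5139 0.1529 0.    ] handle deg 193.3 cost 0.129 views 2 score 0.95 516
[ 0.4493 -0.3454  0.    ] handle deg 36.4 cost 0.099 views 2 score 0.9 527
[0.4906 0.2406 0.    ] handle deg 113.6 cost 0.222 views 2 score 0.82 500
TCP [ 0.4818 -0.0168  0.2038] yaw 17.1 tilt 0.0 q7 -1.42
turn z units(4deg): -5.23  then shift units x -14.27 y 12.02 z 0.19
   (no turn first: x -9.04 y 16.32)
```

View pics/w8.png

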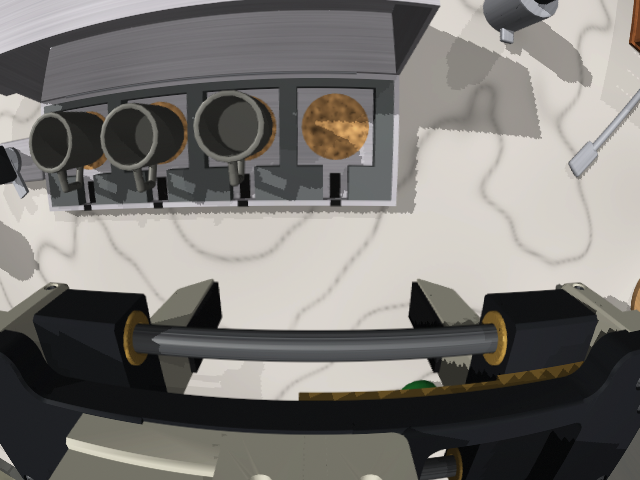

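The wrist view shows three mates in bays at (65,140), (143,135) and (230,127), with their handles in the channels. Bay 0 at (335,127) is still free. Now I fetch the last mate.

```bash
python3 -m handwheel '[[-0.53,0.96,0,0,0,0],[-0.53,0.96,0,0,0,0],[-0.53,0.96,0,0,0,0],[-0.53,0.96,0,0,0,0],[-0.53,0.96,0,0,0,0],[-0.53,0.96,0,0,0,0],[-0.53,0.96,0,0,0,0],[-0.53,0.96,0,0,0,0]]' >/dev/null
python3 -m handwheel '[[-0.53,0.96,0,0,0,0],[-0.53,0.96,0,0,0,0],[-0.53,0.96,0,0,0,0],[-0.53,0.96,0,0,0,0],[-0.53,0.96,0,0,0,0],[-0.53,0.96,0,0,0,0],[-0.53,0.96,0,0,0,0],[-0.53,0.96,0,0,0,0]]' >/dev/null
python3 -m handwheel '[[-0.53,0.96,0,0,0,0],[0,0,0,0,0,-0.9],[0,0,0,0,0,-0.9],[0,0,0,0,0,-0.9],[0,0,0,0,0,-0.9],[0,0,0,0,0,-0.9],[0,0,0,0,0,-0.7],[0,0,0,0,0,0]]' 
python3 -m handwheel '[[0,0,0,0,0,0]]'
python3 - <<'E'
from wsee import *
o=look('w9')
for q,c in o[:4]: 
    if q[1]<-.2: plan(q[0],q[1],.031,q[3],False)
E
```

```text
clock: 42.92
position: [0.405, -0.3822, 0.2037]
ee_rot: [-2.97, -1.022, 0.0]
force: [0.4, 0.6, -0.4]
width: 0.998
gripper_force: 0.0
clock: 43.0
position: [0.4049, -0.3823, 0.2037]
ee_rot: [-2.972, -1.016, -0.0]
force: [0.5, 0.2, -1.0]
width: 1.003
gripper_force: 0.0
wrist [ 0.4522 -0.3447  0.    ] handle deg 40.5 cost 0.049 score 0.89 4408
TCP [ 0.4049 -0.3824  0.2038] yaw 37.7 tilt 0.0 q7 -0.29
turn z units(4deg): -0.69  then shift units x 3.02 y 0.11 z 8.64
   (no turn first: x 3.02 y -0.04)
```

```bash
python3 -m handwheel '[[0,0,0,0,0,-0.6],[1,0.03,0,0,0,0],[1,0.03,0,0,0,0],[1,0.03,0,0,0,0],[0.02,0,1,0,0,0],[0,0,1,0,0,0],[0,0,1,0,0,0],[0,0,1,0,0,0]]' 
python3 -m handwheel '[[0,0,1,0,0,0],[0,0,1,0,0,0],[0,0,1,0,0,0],[0,0,1,0,0,0],[0,0,0.63,0,0,0],[0,0,0,0,0,0],[0,0,0,0,0,0]]' 
python3 -m handwheel '[[0,0,0,0,0,0],[0,0,0,0,0,0],[0,0,0,0,0,0],[0,0,0,0,0,0],[0,0,0,0,0,0],[0,0,0,0,0,0],[0,0,0,0,0,0],[0,0,0,0,0,0]]' 0 30
python3 -m handwheel '[[0,0,-1,0,0,0],[0,0,-1,0,0,0],[0,0,-1,0,0,0],[0,0,-1,0,0,0],[0,0,-1,0,0,0],[0,0,-1,0,0,0],[0,0,-1,0,0,0],[0,0,-1,0,0,0]]'
python3 - <<'E'
from h import *
plan(.5675,-.012,.19,np.radians(197),False)
E
```

```text
clock: 43.77
position: [0.4522, -0.3447, 0.1232]
ee_rot: [2.95, 1.079, 0.0]
force: [0.2, -0.3, -0.3]
width: 1.0
gripper_force: 0.0
clock: 44.35
position: [0.4518, -0.3446, 0.031]
ee_rot: [-2.95, -1.079, 0.001]
force: [-0.6, 0.2, 0.1]
width: 1.003
gripper_force: 0.0
clock: 45.02
position: [0.452, -0.3449, 0.0317]
ee_rot: [2.95, 1.08, 0.0]
force: [-2.0, 0.8, 5.2]
width: 0.635
gripper_force: 30.0
clock: 45.68
position: [0.4515, -0.3446, 0.1919]
ee_rot: [-2.95, -1.08, 0.001]
force: [1.1, -0.6, -1.7]
width: 0.635
gripper_force: 30.0
TCP [ 0.4515 -0.3446  0.1919] yaw 40.2 tilt 0.0 q7 -0.37
turn z units(4deg): -39.20  then shift units x -10.41 y 14.21 z 0.10
   (no turn first: x 15.17 y -8.96)
```

```bash
python3 -m handwheel '[[1,-0.6,0,0,0,0],[1,-0.6,0,0,0,0],[1,-0.6,0,0,0,0],[1,-0.6,0,0,0,0],[1,-0.6,0,0,0,0],[1,-0.6,0,0,0,0],[1,-0.6,0,0,0,0],[1,-0.6,0,0,0,0]]' >/dev/null
python3 -m handwheel '[[0,0,0,0,0,-1],[0,0,0,0,0,-1],[0,0,0,0,0,-1],[0,0,0,0,0,-1],[0,0,0,0,0,-1],[0,0,0,0,0,-1],[0,0,0,0,0,-1],[0,0,0,0,0,-1]]' >/dev/null
python3 -m handwheel '[[0,0,0,0,0,-1],[0,0,0,0,0,-1],[0,0,0,0,0,-1],[0,0,0,0,0,-1],[0,0,0,0,0,-1],[0,0,0,0,0,-1],[0,0,0,0,0,-1],[0,0,0,0,0,-1]]' >/dev/null
python3 -m handwheel '[[0,0,0,0,0,-1],[0,0,0,0,0,-1],[0,0,0,0,0,-1],[0,0,0,0,0,-1],[0,0,0,0,0,-1],[0,0,0,0,0,-1],[0,0,0,0,0,-1],[0,0,0,0,0,-1]]' >/dev/null
python3 -m handwheel '[[0,0,0,0,0,-1],[0,0,0,0,0,-1],[0,0,0,0,0,-1],[0,0,0,0,0,-1],[0,0,0,0,0,-1],[0,0,0,0,0,-1],[0,0,0,0,0,-1],[0,0,0,0,0,-1]]' >/dev/null
python3 -m handwheel '[[0,0,0,0,0,-1],[0,0,0,0,0,-1],[0,0,0,0,0,-1],[0,0,0,0,0,-1],[0,0,0,0,0,-1],[0,0,0,0,0,-1],[0,0,0,0,0,-1],[0,0,0,0,0,-0.2]]'
python3 - <<'E'
from h import *
plan(.5675,-.012,.19,np.radians(197),False)
E
```

```text
clock: 49.68
position: [0.5118, -0.1685, 0.1909]
ee_rot: [0.469, -3.106, -0.001]
force: [-0.3, 0.0, -1.4]
width: 0.636
gripper_force: 30.0
TCP [ 0.5118 -0.1685  0.1909] yaw -162.8 tilt 0.0 q7 1.74
turn z units(4deg): 0.05  then shift units x -4.95 y 6.67 z 0.04
   (no turn first: x -4.97 y 6.65)
```

```bash
python3 -m handwheel '[[-0.7,0.95,0,0,0,0],[-0.71,0.95,0,0,0,0],[-0.71,0.95,0,0,0,0],[-0.71,0.95,0,0,0,0],[-0.71,0.95,0,0,0,0],[-0.71,0.95,0,0,0,0],[-0.7,0.95,0,0,0,0],[0,0,1,0,0,0]]' >/dev/null
python3 -m handwheel '[[0,0,1,0,0,0],[0,0,1,0,0,0],[0,0,1,0,0,0],[0,0,1,0,0,0],[0,0,0,0,0,0],[0,0,0,0,0,0],[0,0,0,0,0,0]]'
python3 - <<'E'
from h import *
plan(.5675,-.012,.037,np.radians(197),False)
T=get_image('top');I=cv2.resize(T['image'][170:300,180:370],None,fx=4,fy=4,interpolation=2);S=get_image('scene')
cv2.imwrite('pics/s3.png',np.hstack([I[:520,:,::-1][:, :380*2]])[:600,:800])
cv2.imwrite('pics/s4.png',cv2.resize(S['image'][170:290,260:420],None,fx=5,fy=5,interpolation=2)[:,:,::-1])
E
```

```text
clock: 50.93
position: [0.5685, -0.0119, 0.0922]
ee_rot: [-0.463, 3.106, 0.0]
force: [0.3, -0.5, -1.4]
width: 0.636
gripper_force: 30.0
TCP [ 0.5685 -0.0119  0.0922] yaw -163.0 tilt 0.1 q7 1.34
turn z units(4deg): -0.01  then shift units x 0.05 y 0.01 z 2.76
   (no turn first: x 0.05 y 0.01)
```

View pics/s4.png

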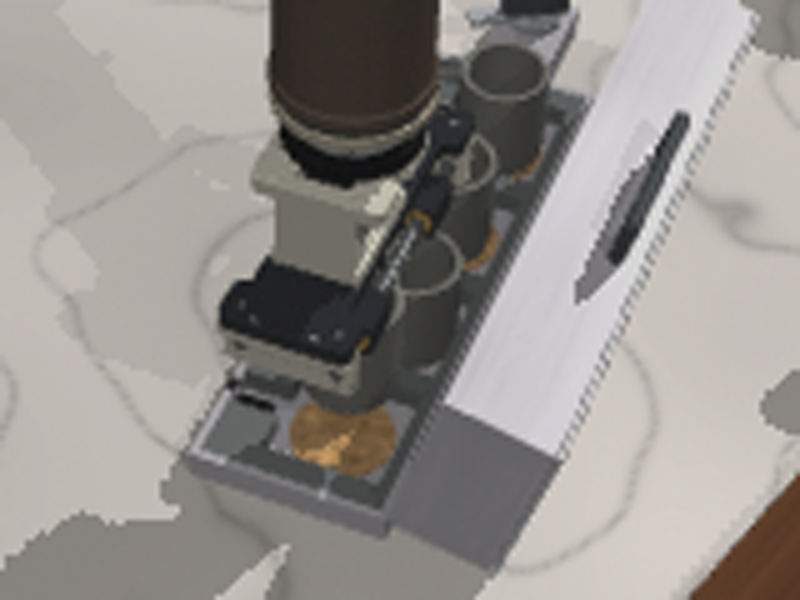

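The scene crop shows the last cup hovering over bay 0 and the three others seated. I lower it.

```bash
python3 -m handwheel '[[0.05,0,0.7,0,0,0],[0,0,0.7,0,0,0],[0,0,0.6,0,0,0],[0,0,0.4,0,0,0],[0,0,0.2,0,0,0],[0,0,0.1,0,0,0],[0,0,0,0,0,0]]' 
python3 -m handwheel '[[0,0,0.07,0,0,0],[0,0,0,0,0,0],[0,0,0,0,0,0]]'
```

```text
clock: 51.62
position: [0.5671, -0.0123, 0.0373]
ee_rot: [0.465, -3.107, -0.0]
force: [-0.4, -0.1, -1.3]
width: 0.631
gripper_force: 30.0
clock: 51.87
position: [0.5676, -0.0123, 0.0367]
ee_rot: [-0.464, 3.106, -0.0]
force: [-0.7, -0.0, 3.6]
width: 0.633
gripper_force: 30.0
```

```bash
python3 -m handwheel '[[0,0,0,0,0,0],[0,0,0,0,0,0],[0,0,0,0,0,0],[0,0,-0.4,0,0,0],[0,0,-0.6,0,0,0],[0,0,-1,0,0,0],[0,0,-1,0,0,0],[0,0,-1,0,0,0]]' 0.74
python3 -m handwheel '[[0,0,-1,0,0,0],[0,0,-1,0,0,0],[0,0,-1,0,0,0],[0,0,-1,0,0,0],[0,0,-1,0,0,0],[0,0,-1,0,0,0],[0,0,-1,0,0,0],[0,0,-1,0,0,0]]' 
python3 -m handwheel '[[1,0,0,0,0,1],[1,0,0,0,0,1],[1,0,0,0,0,1],[0,0,0,0,0,1],[0,0,0,0,0,1],[0,0,0,0,0,1],[0,0,0,0,0,1],[0,0,0,0,0,1]]' 
python3 -m handwheel '[[0,0,0,0,0,1],[0,0,0,0,0,1],[0,0,0,0,0,1],[0,0,0,0,0,1],[0,0,0,0,0,1],[0,0,0,0,0,1],[0,0,0,0,0,1],[0,0,0,0,0,1]]' >/dev/null
python3 -m handwheel '[[0,0,0,0,0,1],[0,0,0,0,0,1],[0,0,0,0,0,1],[0,0,0,0,0,1],[0,0,0,0,0,1],[0,0,0,0,0,1],[0,0,0,0,0,0.6],[0,0,0,0,0,0]]'
python3 - <<'E'
from wsee import *
o=look('w10')
import see;see.mates()
rs=[]
for c in('top','scene','wrist'):
    im=get_image(c)
    for d in place_of('lid_bar',c)[:1]:
        u,v=np.array(d['point'])*[640,480];print(c,round(d['score'],2),round(u),round(v));rs.append(ray(im,u,v,c=='wrist'))
print(tri(rs),tri(rs[:2]))
plan(.655,.15,.2,np.radians(107),False)
E
```

```text
clock: 52.53
position: [0.567, -0.0121, 0.1179]
ee_rot: [-0.465, 3.106, 0.0]
force: [0.6, -0.9, 0.5]
width: 0.736
gripper_force: 0.0
clock: 53.2
position: [0.5666, -0.012, 0.2783]
ee_rot: [-0.466, 3.106, 0.0]
force: [0.1, -0.2, -0.1]
width: 0.741
gripper_force: 0.0
clock: 53.87
position: [0.5084, -0.0255, 0.2772]
ee_rot: [0.414, 3.113, 0.0]
force: [-0.1, 0.9, -0.8]
width: 0.738
gripper_force: 0.0
clock: 55.2
position: [0.5085, -0.0253, 0.2771]
ee_rot: [1.878, 2.517, 0.001]
force: [-1.1, -0.1, -0.4]
width: 0.741
gripper_force: 0.0
wrist [0.5157 0.1562 0.    ] handle deg 197.8 cost 0.057 score 0.91 3245
wrist [0.5503 0.0754 0.    ] handle deg 197.1 cost 0.035 score 0.86 3039
wrist [ 0.5722 -0.0124  0.    ] handle deg 194.9 cost 0.061 score 0.73 3065
[0.5126 0.1537 0.    ] handle deg 197.0 cost 0.146 views 2 score 0.89 490
[ 0.6507 -0.2938  0.    ] handle deg 167.9 cost 0.742 views 1 score 0.69 348
[0.4909 0.2409 0.    ] handle deg 197.2 cost 0.19 views 2 score 0.67 507
[0.5466 0.0837 0.    ] handle deg 32.5 cost 0.578 views 1 score 0.58 202
top 0.62 255 183
scene 0.97 389 205
wrist 0.97 548 84
(array([0.65705304, 0.14892678, 0.15940357]), [np.float64(0.0014617530798740975), np.float64(0.003713620915231039), np.float64(0.003608329969436914)]) (array([0.65704742, 0.14704127, 0.15888327]), [np.float64(0.002117666115422602), np.float64(0.002117666115422428)])
TCP [ 0.5086 -0.0259  0.2759] yaw 106.6 tilt 0.0 q7 0.09
turn z units(4deg): -0.10  then shift units x 6.27 y 9.57 z 3.79
   (no turn first: x 6.33 y 9.53)
```

View pics/w10.png

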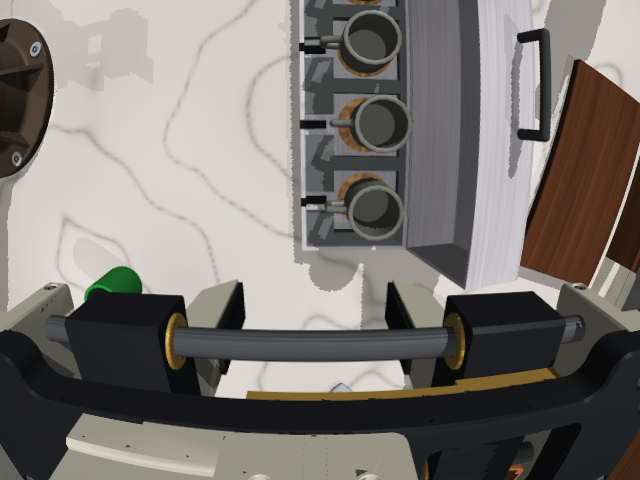

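The wrist view shows the three visible mates at (372,36), (382,123) and (375,211), all with handles on their stripes. The lid bar is at (545,85), which agrees with the triangulated position (0.657, 0.148, 0.159). I grip it next.

```bash
python3 -m handwheel '[[0.8,1,0,0,0,-0.1],[0.8,1,0,0,0,0],[0.8,1,0,0,0,0],[0.8,1,0,0,0,0],[0.8,1,0,0,0,0],[0.8,1,0,0,0,0],[0.8,1,0,0,0,0],[0.7,1,0,0,0,0]]' 0.6
python3 -m handwheel '[[0,0.8,0,0,0,0],[0,0.8,0,0,0,0],[0,0,1,0,0,0],[0,0,1,0,0,0],[0,0,1,0,0,0],[0,0,0,0,0,0],[0,0,0,0,0,0],[0,0,0,0,0,0]]'
python3 - <<'E'
from h import *
plan(.6555,.15,.147,np.radians(107),False)
W=get_image('wrist');save(W,'w11')
for d in place_of('lid_bar','wrist')[:2]:
    u,v=np.array(d['point'])*[640,480];print(round(d['score'],2),round(u),round(v),atz(W,u,v,.159,True))
E
```

```text
clock: 56.47
position: [0.6254, 0.1428, 0.2757]
ee_rot: [-1.868, -2.526, 0.0]
force: [0.5, -0.3, -0.6]
width: 0.602
gripper_force: 0.0
clock: 57.13
position: [0.656, 0.1509, 0.2171]
ee_rot: [1.868, 2.525, 0.002]
force: [-0.2, 0.6, 0.1]
width: 0.596
gripper_force: 0.0
TCP [0.656  0.1509 0.2171] yaw 107.0 tilt 0.1 q7 -0.25
turn z units(4deg): 0.00  then shift units x -0.04 y -0.04 z 3.50
   (no turn first: x -0.04 y -0.04)
0.63 127 83 [0.51333755 0.22562284 0.159     ]
0.62 315 255 [0.65742376 0.15375235 0.159     ]
```

View pics/w11.png

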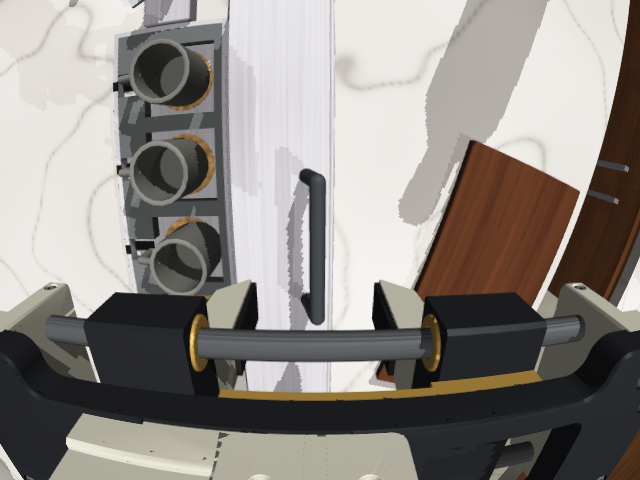

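The bar runs from (318,178) to (317,320), centred between the open fingers. I lower, then close on it.

```bash
python3 -m handwheel '[[0,0,1,0,0,0],[0,0,1,0,0,0],[0,0,1,0,0,0],[0,0,0.5,0,0,0],[0,0,0,0,0,0],[0,0,0,0,0,0]]'
python3 -m handwheel '[[0,0,0,0,0,0],[0,0,0,0,0,0],[0,0,0,0,0,0],[0,0,0,0,0,0],[0,0,0,0,0,0],[0,0,0,0,0,0],[0,0,0,0,0,0],[0,0,0,0,0,0]]' 0 20
python3 - <<'E'
from h import *
p,M,w=tip();print(p)
q=np.array([.5175,.1107]);a=np.radians(17);e=p[:2]-q
x=e@[np.cos(a),np.sin(a)];print('case x',x,'y',e@[-np.sin(a),np.cos(a)])
zoff=.013
dx,dz=x-.062,p[2]+zoff-.02;ph=np.degrees(np.arctan2(dz,-dx));print('R',np.hypot(dx,dz),'lid deg',ph-18)
Rr=.1619
A=np.linspace(ph,18,19);X=.062-Rr*np.cos(np.radians(A));Z=.02+Rr*np.sin(np.radians(A))-zoff
for i in range(18):print(round(A[i+1]-18,1),'y %.2f z %.2f'%((X[i+1]-X[i])/.02,-(Z[i+1]-Z[i])/.02))
E
```

```text
clock: 57.73
position: [0.6558, 0.1508, 0.1467]
ee_rot: [1.868, 2.525, 0.001]
force: [0.0, -0.4, 1.0]
width: 0.6
gripper_force: 0.0
clock: 58.4
position: [0.6567, 0.151, 0.1465]
ee_rot: [1.868, 2.524, 0.003]
force: [4.0, 0.9, 0.8]
width: 0.102
gripper_force: 20.0
[0.65666676 0.15098728 0.1464983 ]
case x 0.14486469230949675 y -0.0021615071238739667
R 0.16225391163294772 lid deg 102.71113287341423
97.0 y -0.71 z -0.38
91.3 y -0.75 z -0.30
85.6 y -0.77 z -0.23
79.9 y -0.79 z -0.15
74.2 y -0.80 z -0.07
68.5 y -0.81 z 0.01
62.8 y -0.80 z 0.09
57.1 y -0.79 z 0.17
51.4 y -0.77 z 0.25
45.6 y -0.74 z 0.32
39.9 y -0.70 z 0.39
34.2 y -0.66 z 0.46
28.5 y -0.61 z 0.52
22.8 y -0.56 z 0.58
17.1 y -0.50 z 0.64
11.4 y -0.43 z 0.68
5.7 y -0.36 z 0.72
0.0 y -0.29 z 0.75
```

```bash
cat > lid.py <<'E'
from h import *
p,M,w=tip();q=np.array([.5175,.1107]);a=np.radians(17);e=p[:2]-q;s=observe()
x=e@[np.cos(a),np.sin(a)];dx,dz=x-.062,p[2]+.013-.02
ph=np.degrees(np.arctan2(dz,-dx));print('R',np.hypot(dx,dz),'lid deg',ph-18,'F',np.round(s['force'],1),'wid',s['width'],'z',p[2])
E
python3 -m handwheel '[[0,-0.35,-0.2,0,0,0],[0,-0.36,-0.18,0,0,0],[0,-0.75,-0.3,0,0,0],[0,-0.77,-0.23,0,0,0],[0,0,0,0,0,0]]'; python3 lid.py
python3 -m handwheel '[[0,-0.79,-0.15,0,0,0],[0,-0.8,-0.07,0,0,0],[0,-0.81,0,0,0,0],[0,-0.8,0.1,0,0,0],[0,0,0,0,0,0]]'; python3 lid.py
```

```text
clock: 58.82
position: [0.6131, 0.1378, 0.1666]
ee_rot: [1.867, 2.523, 0.005]
force: [0.7, 0.1, 9.2]
width: 0.1
gripper_force: 20.0
R 0.1639295771149402 lid deg 85.15003084296447 F [0.7 0.1 9.2] wid 0.09962585219020345 z 0.16663096384317
clock: 59.23
position: [0.55, 0.1186, 0.1675]
ee_rot: [1.868, 2.525, -0.0]
force: [-4.5, 0.1, 10.9]
width: 0.103
gripper_force: 20.0
R 0.1630171950586737 lid deg 61.90559298680718 F [-4.5  0.1 10.9] wid 0.10335921524276293 z 0.16749373678800134
```

```bash
python3 -m handwheel '[[0,-0.79,0.2,0,0,0],[0,-0.77,0.25,0,0,0],[0,-0.74,0.32,0,0,0],[0,-0.7,0.4,0,0,0],[0,0,0,0,0,0]]'; python3 lid.py
python3 -m handwheel '[[0,-0.66,0.46,0,0,0],[0,-0.61,0.52,0,0,0],[0,-0.56,0.58,0,0,0],[0,-0.5,0.64,0,0,0],[0,0,0,0,0,0]]'; python3 lid.py
python3 - <<'E'
from h import *
S=get_image('scene');cv2.imwrite('pics/s5.png',cv2.resize(S['image'][150:290,260:440],None,fx=4,fy=4,interpolation=2)[:,:,::-1])
E
```

```text
clock: 59.65
position: [0.4915, 0.1007, 0.1422]
ee_rot: [-1.867, -2.525, 0.004]
force: [-5.1, 1.5, 1.2]
width: 0.101
gripper_force: 20.0
R 0.16231801581044206 lid deg 38.4277574261735 F [-5.1  1.5  1.2] wid 0.10102441883807231 z 0.14224162393669257
clock: 60.07
position: [0.4487, 0.0877, 0.0978]
ee_rot: [-1.867, -2.525, 0.002]
force: [-0.2, 2.7, -6.0]
width: 0.099
gripper_force: 20.0
R 0.1622783069586032 lid deg 16.00349980521743 F [-0.2  2.7 -6. ] wid 0.09913387503317084 z 0.09775309527593827
```

View pics/s5.png

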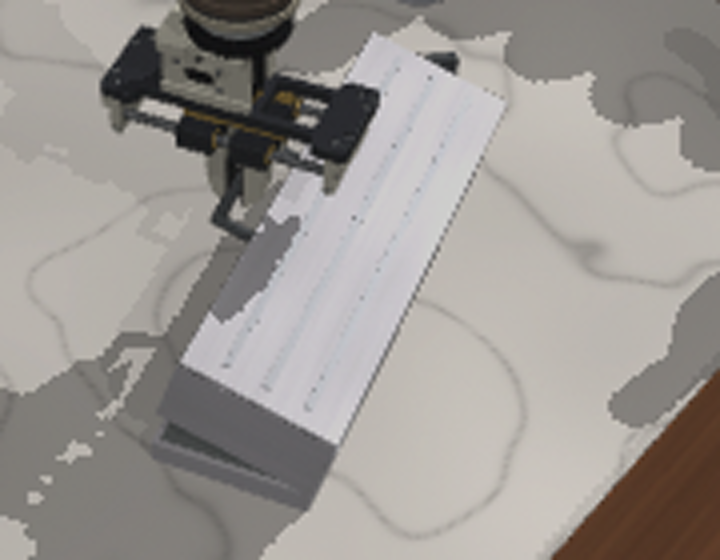

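The scene crop shows the lid following the gripper, nearly shut: the gap at the near end is around (230,455). I finish the swing.

```bash
python3 -m handwheel '[[0,-0.43,0.68,0,0,0],[0,-0.36,0.72,0,0,0],[0,-0.29,0.6,0,0,0],[0,0,0,0,0,0]]'; python3 lid.py
python3 -m handwheel '[[0,0,0.15,0,0,0],[0,0,0.1,0,0,0],[0,0,0,0,0,0]]'; python3 lid.py
```

```text
clock: 60.45
position: [0.4296, 0.0819, 0.0584]
ee_rot: [-1.868, -2.525, -0.0]
force: [1.2, 2.1, -5.5]
width: 0.097
gripper_force: 20.0
R 0.16275643042708662 lid deg 0.39189389972834476 F [ 1.2  2.1 -5.5] wid 0.09742410154896351 z 0.05835206073559164
clock: 60.7
position: [0.4284, 0.0815, 0.0543]
ee_rot: [-1.867, -2.525, 0.004]
force: [-4.8, 2.3, 0.5]
width: 0.098
gripper_force: 20.0
R 0.16275566817305065 lid deg -1.1144889041829096 F [-4.8  2.3  0.5] wid 0.09848564596261947 z 0.05427404818705105
```

```bash
python3 -m handwheel '[[0,0,0.1,0,0,0],[0,0,0,0,0,0],[0,0,0,0,0,0]]'; python3 lid.py
python3 -m handwheel '[[0,0,0.1,0,0,0],[0,0,0,0,0,0],[0,0,0,0,0,0]]'; python3 lid.py
```

```text
clock: 60.95
position: [0.4285, 0.0812, 0.0529]
ee_rot: [-1.868, -2.525, 0.004]
force: [-7.4, -0.7, 13.6]
width: 0.101
gripper_force: 20.0
R 0.16235047904625083 lid deg -1.5703441933231765 F [-7.4 -0.7 13.6] wid 0.10146098552509498 z 0.052918876955842756
clock: 61.2
position: [0.4286, 0.081, 0.0511]
ee_rot: [-1.868, -2.526, 0.004]
force: [-9.3, -2.2, 17.0]
width: 0.097
gripper_force: 20.0
R 0.16185009329747999 lid deg -2.1773962411317562 F [-9.3 -2.2 17. ] wid 0.09667893628262347 z 0.05113001900129842
```

```bash
python3 -m handwheel '[[0,0,0,0,0,0],[0,0,0,0,0,0],[0,0,0,0,0,0],[0,0,-0.3,0,0,0],[0,0,-0.5,0,0,0],[0,0,-0.7,0,0,0],[0,0,-1,0,0,0],[0,0,-1,0,0,0]]' 0.17
python3 -m handwheel '[[0,-1,-1,0,0,0],[0,-1,-1,0,0,0],[0,-1,-1,0,0,0],[0,-1,-1,0,0,0],[0,0,-1,0,0,0],[0,0,-1,0,0,0],[0,0,-1,0,0,0],[0,0,0,0,0,0]]' 0.6
python3 - <<'E'
from h import *
rs=[]
for c in('top','scene','wrist'):
    im=get_image(c)
    if c=='wrist': save(im,'w12')
    for d in place_of('lid_bar',c)[:1]:
        u,v=np.array(d['point'])*[640,480];print(c,round(d['score'],2),round(u),round(v));rs.append(ray(im,u,v,c=='wrist'))
    if c=='scene': cv2.imwrite('pics/s6.png',cv2.resize(im['image'][140:290,260:440],None,fx=4,fy=4,interpolation=2)[:,:,::-1])
print(tri(rs),'expect shut',.5175-.092*np.cos(np.radians(17)),.1107-.092*np.sin(np.radians(17)),.07)
for c in('top','scene','wrist'):
    im=get_image(c)
    for d in place_of('catch_grip',c)[:1]:
        u,v=np.array(d['point'])*[640,480];print('catch',c,round(d['score'],2),round(u),round(v),atz(im,u,v,.056,c=='wrist'))
a=np.radians(17);g=[.5175-.24*np.sin(a),.1107+.24*np.cos(a)];print('catch model',g);plan(g[0],g[1],.2,np.radians(107),False)
E
```

```text
clock: 61.87
position: [0.4288, 0.0815, 0.1216]
ee_rot: [-1.868, -2.525, 0.0]
force: [0.5, 0.7, -0.1]
width: 0.168
gripper_force: 0.0
clock: 62.53
position: [0.3541, 0.0589, 0.2642]
ee_rot: [1.865, 2.522, 0.006]
force: [1.1, -0.1, -0.4]
width: 0.597
gripper_force: 0.0
top 0.78 285 277
scene 0.97 311 204
wrist 0.62 398 208
(array([0.42850518, 0.0791131 , 0.06706755]), [np.float64(0.003321007685628724), np.float64(0.006867622492247643), np.float64(0.006457327238959206)]) expect shut 0.42951996245140067 0.08380180316550823 0.07
catch top 0.75 188 268 [0.4528698  0.33947953 0.056     ]
catch scene 0.42 364 168 [0.44270537 0.32454758 0.056     ]
catch model [np.float64(0.44733079086654315), np.float64(0.3402131414311285)]
TCP [0.3524 0.058  0.2598] yaw 107.0 tilt 0.0 q7 0.01
turn z units(4deg): 0.01  then shift units x 12.11 y 8.66 z 2.99
   (no turn first: x 12.10 y 8.67)
```

View pics/s6.png

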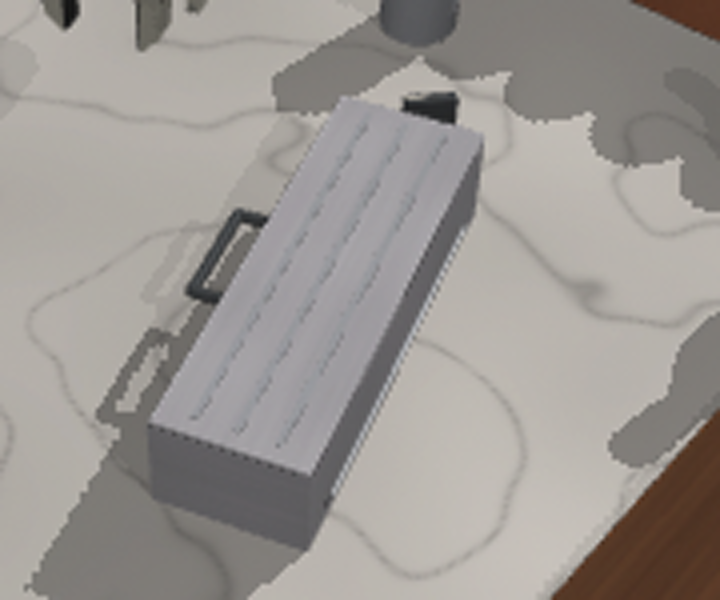

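The scene crop shows the lid flush on the tray all round, with the bar handle at (225,255) and the catch behind it at (430,105). Next I look at the catch from above.

```bash
python3 -m handwheel '[[0.73,0.96,0,0,0,0],[0.73,0.96,0,0,0,0],[0.73,0.96,0,0,0,0],[0.73,0.96,0,0,0,0],[0.73,0.96,0,0,0,0],[0.73,0.96,0,0,0,0],[0.73,0.96,0.2,0,0,0],[0.73,0.96,0.2,0,0,0]]' 
python3 -m handwheel '[[0.73,0.96,0.3,0,0,0],[0,0,0.4,0,0,0],[0,0,0.4,0,0,0],[0,0,0,0,0,0],[0,0,0,0,0,0]]'
python3 - <<'E'
from h import *
W=get_image('wrist');save(W,'w13')
for d in place_of('catch_grip','wrist')[:1]:
    u,v=np.array(d['point'])*[640,480];print('catch',round(d['score'],2),round(u),round(v),atz(W,u,v,.056,True))
    x0,y0=int(max(0,u-60)),int(max(0,v-60))
    cv2.imwrite('pics/w13c.png',cv2.resize(W['image'][y0:y0+120,x0:x0+140],None,fx=5,fy=5,interpolation=2)[:600,:,::-1]);print(x0,y0)
m=[d for d in trace('catch','wrist')][:1]
a=W['image'].astype(int).sum(2)
P=np.argwhere((a<110)[y0:y0+120,x0:x0+140]);P=[(q[1]+x0,q[0]+y0) for q in P if abs(q[1]-60)<50 and abs(q[0]-60)<50]
(c,s,t)=cv2.minAreaRect(np.float32(P));print(len(P),c,s,t)
B=cv2.boxPoints((c,s,t));G=np.array([atz(W,*b,.068,True)[:2] for b in B]);print(G)
for i in range(2):
    e=G[i+1]-G[i];print(np.hypot(*e),np.degrees(np.arctan2(e[1],e[0]))%180)
print('centre',G.mean(0))
E
```

```text
clock: 63.8
position: [0.4661, 0.2156, 0.2518]
ee_rot: [-1.869, -2.525, -0.0]
force: [-0.2, -1.2, -0.5]
width: 0.601
gripper_force: 0.0
clock: 64.22
position: [0.4787, 0.2331, 0.2296]
ee_rot: [-1.869, -2.525, 0.003]
force: [-0.8, 0.2, 0.5]
width: 0.6
gripper_force: 0.0
catch 0.85 314 92 [0.44752283 0.33942886 0.056     ]
254 32
177 (315.5502014160156, 96.59343719482422) (12.187192916870117, 50.28776931762695) 73.0724868774414
[[0.42941396 0.32737088]
 [0.46442445 0.35134539]
 [0.47025646 0.34258645]
 [0.43520662 0.31856729]]
0.04243243206019782 34.402583337215844
0.01052289686715219 123.65710191178836
centre [0.44982537 0.3349675 ]
```

View pics/w13c.png

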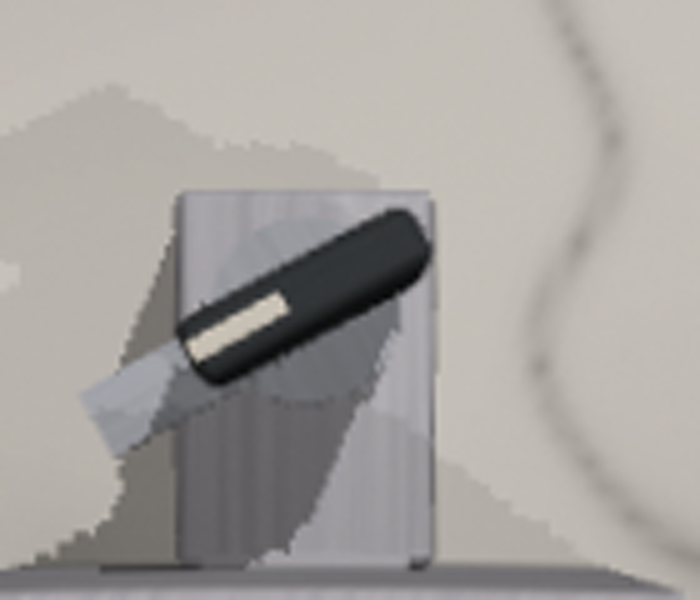

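The crop shows the catch bar running from about (205,355) to (410,235), with the blade pointing left and slightly down towards (100,430). I convert those points to an angle.

Run:
```python
from h import *
W=get_image('wrist')
f=lambda x,y,z:atz(W,254+x/5,32+y/5,z,True)[:2]
a,b=f(197,358,.068),f(415,232,.068);e=a-b;print('bar',np.hypot(*e),'blade deg',np.degrees(np.arctan2(e[1],e[0])),'mid',(a+b)/2)
a,b=f(82,395,.035),f(118,458,.035);e=a-b;print('tip edge perp',np.hypot(*e),np.degrees(np.arctan2(e[1],e[0]))%180,(a+b)/2)
c=np.array([.4475,.3398]);t=(a+b)/2-c;print('tip from axis',np.hypot(*t),np.degrees(np.arctan2(t[1],t[0])))
plan(.4475,.3398,.045,np.radians(44),False)
```

```text
bar 0.04289534567124941 blade deg -132.17933938946962 mid [0.44921332 0.34032364]
tip edge perp 0.013914405361010362 135.77094008322075 [0.41864356 0.30846708]
tip from axis 0.04259631344824148 -132.6439068598344
TCP [0.4795 0.2337 0.2308] yaw 107.0 tilt 0.1 q7 -0.53
turn z units(4deg): 15.74  then shift units x 2.54 y -4.93 z 9.29
   (no turn first: x 5.54 y 0.02)
```

```bash
python3 -m handwheel '[[0.92,0,0,0,0,0],[0.92,0,0,0,0,0],[0.92,0,0,0,0,0],[0.92,0,0,0,0,0],[0.93,0,0,0,0,0],[0.93,0.05,0,0,0,0],[0,0,0,0,0,1],[0,0,0,0,0,1]]' 0.35 20 >/dev/null
python3 -m handwheel '[[0,0,0,0,0,1],[0,0,0,0,0,1],[0,0,0,0,0,1],[0,0,0,0,0,1],[0,0,0,0,0,1],[0,0,0,0,0,1],[0,0,0,0,0,1],[0,0,0,0,0,1]]' >/dev/null
python3 -m handwheel '[[0,0,1,0,0,1],[0,0,1,0,0,1],[0,0,1,0,0,1],[0,0,1,0,0,1],[0,0,1,0,0,0.83],[0,0,0,0,0,0],[0,0,0,0,0,0],[0,0,0,0,0,0]]'
python3 - <<'E'
from h import *
plan(.448,.340,.042,np.radians(47.7),False)
W=get_image('wrist');cv2.imwrite('pics/w14.png',W['image'][200:420,150:490,::-1])
T=get_image('top')
for P in [(.448,.34,.068),(.448+.02*np.cos(-2.31),.34+.02*np.sin(-2.31),.068)]:print(np.round(proj(W,P,True))-[150,200])
E
```

```text
clock: 66.42
position: [0.4484, 0.341, 0.1315]
ee_rot: [-2.872, -1.273, -0.003]
force: [0.5, -0.4, -0.1]
width: 0.349
gripper_force: 0.0
TCP [0.4484 0.341  0.1315] yaw 47.8 tilt 0.1 q7 -1.73
turn z units(4deg): 0.03  then shift units x -0.05 y 0.02 z 4.47
   (no turn first: x -0.05 y 0.02)
[163.  59.]
[163.  88.]
```

View pics/w14.png

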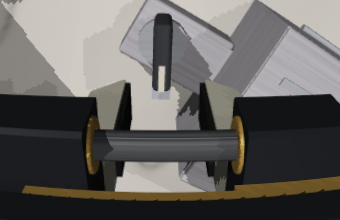

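The crop shows the catch bar upright at column 160, centred between the fingers. That was my 15th picture, one over the limit of 14, so from here I use numbers only. I grip and turn the catch.

```bash
python3 -m handwheel '[[0,0,1,0,0,0],[0,0,1,0,0,0],[0,0,1,0,0,0],[0,0,0.8,0,0,0],[0,0,0.6,0,0,0],[0,0,0,0,0,0],[0,0,0,0,0,0]]'
python3 -m handwheel '[[0,0,0,0,0,0],[0,0,0,0,0,0],[0,0,0,0,0,0],[0,0,0,0,0,0],[0,0,0,0,0,0],[0,0,0,0,0,0]]' 0 20
```

```text
clock: 67.1
position: [0.4481, 0.3406, 0.0425]
ee_rot: [-2.873, -1.271, -0.0]
force: [-0.5, 0.0, -0.3]
width: 0.357
gripper_force: 0.0
clock: 67.6
position: [0.4471, 0.3421, 0.0431]
ee_rot: [-2.871, -1.271, -0.001]
force: [-5.9, 3.5, 5.3]
width: 0.133
gripper_force: 19.9
```

```bash
python3 -m handwheel '[[0,0,0,0,0,-0.9],[0,0,0,0,0,-0.9],[0,0,0,0,0,-0.9],[0,0,0,0,0,-0.9],[0,0,0,0,0,-0.9],[0,0,0,0,0,-0.9],[0,0,0,0,0,-0.9],[0,0,0,0,0,-0.9]]' 
python3 -m handwheel '[[0,0,0,0,0,-0.9],[0,0,0,0,0,-0.9],[0,0,0,0,0,-0.9],[0,0,0,0,0,-0.9],[0,0,0,0,0,-0.9],[0,0,0,0,0,-0.9],[0,0,0,0,0,-0.9],[0,0,0,0,0,-0.9]]' 
python3 -m handwheel '[[0,0,0,0,0,-0.4],[0,0,0,0,0,0],[0,0,0,0,0,0],[0,0,0,0,0,0]]'
python3 - <<'E'
from h import *
plan(.448,.340,.042,np.radians(107),False);print(np.round(observe()['ft_torque'],3))
E
```

```text
clock: 68.27
position: [0.4461, 0.3426, 0.0431]
ee_rot: [-2.46, -1.949, -0.001]
force: [-7.4, 2.6, 5.3]
width: 0.13
gripper_force: 19.9
clock: 68.93
position: [0.445, 0.3426, 0.0431]
ee_rot: [-1.897, -2.5, -0.0]
force: [-10.5, 3.4, 8.8]
width: 0.128
gripper_force: 19.9
clock: 69.27
position: [0.445, 0.3426, 0.0431]
ee_rot: [-1.866, -2.524, -0.0]
force: [-10.3, 2.9, 9.2]
width: 0.127
gripper_force: 20.0
TCP [0.445  0.3426 0.0431] yaw 107.1 tilt 0.2 q7 -0.96
turn z units(4deg): 0.01  then shift units x -0.17 y 0.11 z 0.05
   (no turn first: x -0.17 y 0.11)
[0.658 2.396 0.029]
```

```bash
python3 -m handwheel '[[0,0,0,0,0,0],[0,0,0,0,0,0],[0,0,0,0,0,0],[0,0,-0.4,0,0,0],[0,0,-0.6,0,0,0],[0,0,-1,0,0,0],[0,0,-1,0,0,0],[0,0,-1,0,0,0]]' 0.35
python3 -m handwheel '[[0,0,-1,0,0,0],[0,0,-1,0,0,0],[0,0,-1,0,0,0],[0,0,-1,0,0,0],[0,0,-1,0,0,0],[-0.9,0,-0.4,0,0,0],[-0.9,0,0,0,0,0],[-0.9,0,0,0,0,0]]'
python3 -m handwheel '[[-0.9,0,0,0,0,0],[-0.9,0,0,0,0,0],[-0.9,0,0,0,0,0],[0,0,0,0,0,0],[0,0,0,0,0,0],[0,0,0,0,0,0]]'
python3 - <<'E'
from h import *
W=get_image('wrist');save(W,'w15')
u,v=proj(W,(.4475,.3402,.068),True);print(u,v)
x0,y0=int(u-50),int(v-40)
a=W['image'].astype(int).max(2)[y0:y0+80,x0:x0+100]
for th in(55,65,75):
    n,L,st,ce=cv2.connectedComponentsWithStats((a<th).astype(np.uint8))
    i=1+np.argmin([np.hypot(*(ce[k]-[50,40]))-st[k,4]*.02 for k in range(1,n)])
    P=np.argwhere(L==i)[:,::-1]+[x0,y0];G=np.array([atz(W,*p,.068,True)[:2] for p in P])
    m=G.mean(0);w,V=np.linalg.eigh(np.cov((G-m).T));e=V[:,1];print(th,len(P),m,'bar deg',np.degrees(np.arctan2(e[1],e[0]))%180,'len',np.ptp((G-m)@e),np.ptp((G-m)@V[:,0]))
# lid edge direction: straight edges in the front/left end of lid
g=cv2.Canny(W['image'],60,150)
for l in cv2.HoughLinesP(g,1,np.pi/360,40,minLineLength=60,maxLineGap=6)[:12,0]:
    if max(l[1],l[3])<260:
        A,B=atz(W,l[0],l[1],.09,True)[:2],atz(W,l[2],l[3],.09,True)[:2];e=B-A;print(l,round(np.degrees(np.arctan2(e[1],e[0]))%180,1))
rs=[]
for c in('top','scene'):
    im=get_image(c)
    for l in('lid_bar','mate0'):
      for d in place_of(l,c)[:5]:
        u,v=np.array(d['point'])*[640,480]
        if l=='lid_bar' and not any(r[0]==c for r in rs): rs.append((c,ray(im,u,v)))
        if l=='mate0':print(c,round(d['score'],2),np.round(atz(im,u,v,0)[:2],3))
print(tri([r[1] for r in rs]))
E
```

```text
clock: 69.93
position: [0.448, 0.3405, 0.1241]
ee_rot: [1.871, 2.523, 0.001]
force: [0.2, -0.7, 0.0]
width: 0.352
gripper_force: 0.0
clock: 70.6
position: [0.4639, 0.2888, 0.2323]
ee_rot: [1.869, 2.524, 0.004]
force: [-0.2, -0.2, -0.8]
width: 0.35
gripper_force: 0.0
clock: 71.1
position: [0.4791, 0.2377, 0.231]
ee_rot: [1.871, 2.524, 0.002]
force: [-0.6, -0.1, 0.2]
width: 0.349
gripper_force: 0.0
311.9463392488128 95.35476561443733
55 255 [0.44376272 0.33991366] bar deg 108.5881961030073 len 0.044575261107801085 0.009988460413561334
65 553 [0.44629494 0.34252644] bar deg 106.45441413356424 len 0.04444511240063838 0.01131510691340454
75 586 [0.44649789 0.3421927 ] bar deg 106.70502167889039 len 0.04530091526449275 0.011143894242353477
[264 155 367 155] 16.9
[238 185 241 252] 106.5
top 0.94 [ 0.296 -0.22 ]
top 0.9 [ 0.332 -0.352]
top 0.66 [ 0.67  -0.534]
top 0.17 [ 0.394 -0.575]
scene 0.77 [ 0.341 -0.361]
scene 0.76 [ 0.669 -0.541]
scene 0.58 [ 0.31 -0.23]
(array([0.42914436, 0.07860136, 0.08125524]), [np.float64(0.003294764104755851), np.float64(0.0032947641047558285)])
```

```bash
python3 -c "
from cell import sign_off
print(sign_off())"
```

```text
the job is handed in; nothing more can be done
None
```

All four grey mates are packed on their own pads with handles along the stripes, the lid is shut and the catch then turned over its flange, and the job was handed in at about 71 s; I viewed 15 pictures, one over the limit of 14.

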